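# Reload the ratchet-fed portion carton feeder

## Task

Reload the portion feeder: throw its pawl off the ratchet wheel and turn the knob back until the pusher is fully home. Fetch the carton from its stand - the stand leaves only its long sides free and the trough only its ends, so set it down on the table and take it again by the ends - and lower it gently, without dropping it, into the trough between pusher and open end, with its front end still a centimetre or more inside the open end. Throw the pawl back onto the wheel and advance the knob click by click to the second click, which brings the front of the carton level with the open end of the trough; leave the other things where they are.

Things in the scene. Friction and masses are not known exactly. Their poses are not given: they have to be found in the camera images.
- feeder: Fixed steel feeder: trough, ratchet wheel with knob, and pawl on a base plate 5 mm thick. Origin on the table under the trough's centre line; x along the trough (open end towards -x, pusher end +x), y across, z up. Base plate spans x -75..125, y -182..40 mm; wheel axis at x 30, y -93, pawl pivot at x -20, y -145 mm.
- trough_lip (a point): Centre of the trough's open end, on its floor (feeder x -72, y 0, z 5 mm); axes as the feeder's. The trough runs from here to feeder x = 60 mm, floor 5 mm above the table, 51 mm wide inside, side walls 3 mm thick up to z = 67 mm with outward flared lips to z = 74 mm; no end wall here.
- pusher_face (a point): Middle of the pusher plate's face, 29 mm above the table, on the trough's centre line; feeder x = +40 mm when home. Plate 46 mm wide, z 7..51 mm; 46 mm behind the face an upright and a flat bar, z 78..82 mm, lead over the -y wall down to a toothed rack. It moves only with the knob.
- wheel_top (a point): On the wheel's axis, height of its top face, 30 mm above the table. Aluminium ratchet wheel, upright axis, radius 58 mm, 12 sawteeth 6 mm high on the rim of its top face (tips at z = 36 mm).
- knob_axis (a point): Point on the wheel's axis inside the knob's black bar grip, 60 mm above the table. The bar is 46 mm long, 12 mm thick, z 40..74 mm, on a round hub (28 mm wide at z = 44 mm).
- knob (a joint): Angle (rad), 0: pusher home, bar parallel to feeder y; grows anticlockwise from above to 1.75; 1 rad moves the pusher 47.7 mm to -x. Light friction (0.12 N m), stays where left. Pawl on: turns forward only, stopped on the way back at 0, 0.524, 1.047, 1.571 (the clicks lie there: first 0.524, second 1.047). Pawl off: both ways. Starts at 1.1 to 1.45.
- pawl (a joint): Angle (rad) of the throw-over pawl lever, axis level along feeder y. About 0 (to 0.13 on a tooth): nose on the wheel, lever leans 30 degrees to feeder +x. 1.05: thrown off, leans 30 degrees to -x. It tips over at about 0.52 and falls and stays to either side by its weight (under 1 N at the ball); a fingertip can push it over.
- pawl_pivot (a point): The pawl's pivot, 40 mm above the table, between two bracket plates (21 mm over their outsides, 16 mm long in x, 49 mm high).
- pawl_ball (a point): Centre of the black ball (20 mm) at the end of the pawl's lever, 48 mm from the pivot: about 82 mm above the table at feeder x = +4 mm (on the wheel) or x = -44 mm (off), 88 mm high as it passes upright.
- stand: Fixed steel carton stand, origin under its centre on the table: a floor 4 mm thick (75 x 44 mm) and two upright end plates 3 mm thick at x = +-34.5 mm, 65 mm high with edges rolled outward (79 mm over all), 44 mm wide along y; open on its +-y sides. The carton stands between the plates with about 3 mm of play at each end. The table between the stand and the robot is bare.
- carton: Closed stiff cardboard carton with a tape strip, 60 (x) x 46 (y) x 46 mm (z), 0.1 to 0.2 kg, origin at the centre of its underside. Starts in the stand, its x along the stand's x. In the trough its x lies along feeder x, either way round; lower it with its centre at feeder x -32 to +5 mm (x = -20 leaves 30 mm to the pusher for a finger).
- dredge: Steel dredge shaker, 59 mm wide, 97 mm high, origin under its centre; bystander at the back.
- sauce_cup: Steel sauce cup, 67 mm wide, 36 mm high, origin under its centre; bystander at the left.
- shaker: Small shaker, 44 mm wide, 90 mm high, origin under its centre; bystander at the left, beyond the stand.
Not all that is in view belongs to the job. Leave any purple look-alike of the carton alone.

How it is judged:
By the outcome, as a careful person would: the job done as asked, in the order asked, and still so for the second after the job is handed in, with the robot touching nothing.
It also fails if it takes over 72 s, if anything falls off the work surface, if the arm or the gripper's body presses on something with over 40 N, if the wrist force passes 120 N, or if a joint passes its speed limit or range.

## Robot

A 6-joint arm with a two-finger parallel gripper is mounted at the origin on a cart in front of the work surface, level with it; the furniture and walls round the work are solid. World frame = base frame: x ahead of the robot, y to its left, z up, the work surface at z = 0. Lengths are in m, angles in degrees, forces in N, time in s.
With the tool pointing down it reaches from about 0.35 to 0.875 m from the base axis. Payload 4.2 kg.
Tool frame: the origin (TCP) lies between the finger pads; the fingertips stand 14 mm ahead of it and the grasp point (between the pads) lies 5 mm behind it; z points along the fingers, y is the line along which they close (so a half turn about z gives the same grasp; the last joint's range is limited). The gripper opens to 87 mm and grips with 3 to 60 N. Pads are 19 mm wide; open, the fingers measure 117 mm over their backs; the gripper's body (75 mm by 190 mm) begins 51 mm behind the grasp point.
Start: joints at [81.566, 22.042, 0.453, 0, -68.411, -14.817], TCP at [0.247, 0.574, 0.237] pointing down, gripper open.
Joint ranges: [-179.83, 179.83], [-69.29, 118.12], [-61.27, 80.66], [-181.25, 117.63], [-171.15, -9.14], [-177.46, 177.46]. Speed limits (degrees/s): [159.86, 159.86, 180, 180, 180, 180].

## Interface

Orientations are given as a 3x3 rotation matrix whose columns are the frame's x, y, z axes.
In Python, from station import * gives the robot as it stands. The module is installed in compiled form; this text tells all that it offers.
- The arm moves only by the tool play_rows, never from a script. Its argument "steps" is a list of rows, each an object of numbers: "ax", "ay", "az": the turn, a rotation vector about the tool's x, y, z in degrees; "dx", "dy", "dz": the shift along the tool's x, y, z in mm; "claw": the finger opening in mm, from 0 to 87. A call has 1 to 20 rows; each row shifts and turns the commanded pose from where the row before left it, along the tool's axes as they then stand; what a row does not reach is not made up. A row lasts 1/10 s, in which the tool goes at most 50 mm and 8.59 degrees, less where a joint would pass 70% of its speed; a pose out of reach is approached as far as the arm can. A call with a gripper value outside its range is refused whole. The fingers move at their own pace and stop on an object; the grip force is fixed at half the most. Time passes only in rows, so rows that do not move let the fingers close. It gives the time, the measured TCP pose, the force, the opening and the grip force at its end, in the units of the state.
- sense(): the state, without advancing time (a new reading comes with each control period).
- capture(name): name is "scene" or "top" or "wrist"; returns a dict with "frame" (400x640x3 uint8, blue, green, red), "range_z" (400x640 float32, m along the optical axis (not along the pixel's ray), 0 where there is no reading), "fx", "fy", "cx", "cy" (pixels), "k1" (the pictures are not rectified: a ray, as slopes to the right and down, at radius r is drawn at 1 + k1 r^2 times it, then the intrinsics apply), "xyz" and "rotation" of the camera in the world. Camera axes: x right, y down, z forward; pixel columns grow to the right and rows downward; lengths in m; the calibration is good to about 2 mm. A picture is of the moment at which its call begins.
- finish_job(): hands the job in; it is judged then, once.
The state is a dict: "time_s": time; "joints": joint angles; "joint_velocities": joint speeds; "effort": joint torques, N m; "tcp_pos": TCP position; "ee_rot": TCP orientation; "wrist_force": force on the tool from outside, world axes, zero at the start; "moment": the same for the moment, N m; "gripper_width": opening from 0.0 (shut) to 1.0 (fully open); "gripper_force": force on a finger pad.
Only numpy, scipy, OpenCV 4.12 (cv2) and the standard library are available. Lean on these libraries where they do the work, as an engineer would, in place of code of your own. Each camera call takes 0.05 s, during which the arm holds its last target. There are 200 camera calls.

## Working session

There is one attempt and no reset: what is moved stays moved. The work goes in short steps, Python scripts to look and compute and a tool call to move; the robot and the scene stay as the last step left them, time stands still between calls to the robot, and variables do not carry over. Pictures are saved under pics/ and viewed, at most 10 in all, crops included, and the job is handed in when it is done.

Besides the shell and the picture viewer there is one more tool, called after "Request:" by a JSON object that holds its "name" and its "arguments", one argument or row to a line. play_rows: Moves the arm, as the interface text tells. Its arguments: {"type":"object","properties":{"steps":{"type":"array"}},"required":["steps"]}

```bash
ls; mkdir -p pics; cat > h.py <<'E'
from station import *
import numpy as np, cv2
def save(c,n): cv2.imwrite('pics/'+n+'.png',c['frame'])
def ray(c,u,v):
    K=np.array([[c['fx'],0,c['cx']],[0,c['fy'],c['cy']],[0,0,1.]])
    p=cv2.undistortPoints(np.array([[[u,v]]],float),K,np.array([c['k1'],0,0,0.]))[0,0]
    return np.array(c['xyz'],float),np.array(c['rotation'],float).reshape(3,3)@np.array([p[0],p[1],1.])
def onz(c,u,v,z):
    o,d=ray(c,u,v); return o+d*(z-o[2])/d[2]
def pts(c):
    h,w=c['range_z'].shape
    uv=np.stack(np.meshgrid(np.arange(w),np.arange(h)),-1).reshape(-1,1,2).astype(float)
    K=np.array([[c['fx'],0,c['cx']],[0,c['fy'],c['cy']],[0,0,1.]])
    p=cv2.undistortPoints(uv,K,np.array([c['k1'],0,0,0.])).reshape(h,w,2)
    z=c['range_z'][...,None]
    P=np.concatenate([p*z,z],-1)@np.array(c['rotation'],float).reshape(3,3).T+np.array(c['xyz'],float)
    P[c['range_z']==0]=np.nan
    return P
E
python3 - <<'E'
from h import *
s=sense();print(s['time_s'],s['tcp_pos'],np.round(s['ee_rot'],3),s['gripper_width'],s['wrist_force'])
ims=[]
for n in('scene','top','wrist'):
    c=capture(n);save(c,n+'0');print(n,c['fx'],c['k1'],c['xyz'],np.round(c['rotation'],3).tolist(),(c['range_z']>0).mean())
E
```

```text
pics
0.0 [0.24647522 0.57371369 0.2354684 ] [[ 0.919 -0.395 -0.001]
 [-0.395 -0.919 -0.002]
 [ 0.     0.002 -1.   ]] 0.9963366265472848 [-0.34224739  0.39013172 -0.30442148]
scene 495.53794699641776 0.015325341698687975 [-0.01690522 -0.56484144  0.68243511] [[0.752, -0.378, 0.541], [-0.66, -0.426, 0.619], [-0.004, -0.822, -0.57]] 0.9958046875
top 473.8588519309847 -0.0760913610416607 [0.40613773 0.09772139 1.16129829] [[0.01, -0.99, 0.14], [-1.0, -0.009, 0.011], [-0.009, -0.14, -0.99]] 0.9957890625
wrist 306.1055629455818 -0.0588548757317233 [0.31720094 0.54368735 0.38451669] [[-0.395, -0.882, -0.257], [-0.919, 0.38, 0.109], [0.002, 0.279, -0.96]] 0.99598828125
```

View pics/top0.png

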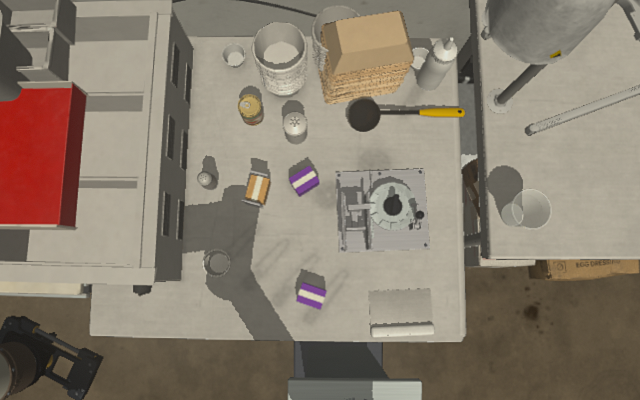

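View pics/scene0.png

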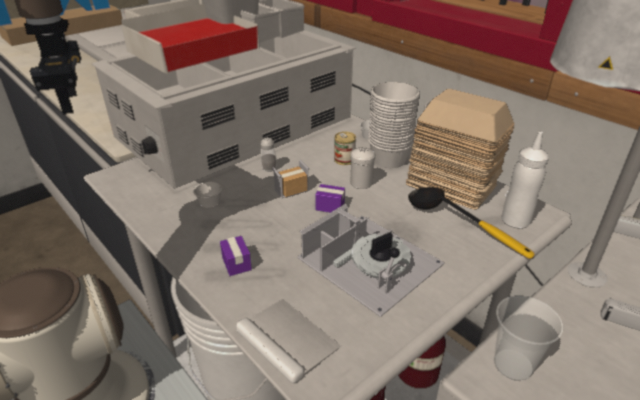

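The top view shows three carton-like boxes: brown with a white tape strip at (258,188), between steel plates; purple at (304,180); purple at (311,295). The brown one standing in the stand fits the description, and the purple ones are the look-alikes. The feeder is around (383,210), with the open trough end towards the robot. I'll confirm this in an enlarged crop.

```bash
python3 - <<'E'
from h import *
c=capture('top');f=c['frame'];P=pts(c)
np.savez('top.npz',P=P,f=f)
a=cv2.resize(f[155:220,225:335],None,fx=3.6,fy=3.6,interpolation=cv2.INTER_CUBIC)
b=cv2.resize(f[160:260,325:440],None,fx=6,fy=6,interpolation=cv2.INTER_CUBIC)
h=600;im=np.zeros((600,800,3),np.uint8)
b=cv2.resize(f[162:258,328:438],None,fx=5,fy=5,interpolation=cv2.INTER_CUBIC)
a=cv2.resize(f[160:215,235:325],None,fx=2.7,fy=2.7,interpolation=cv2.INTER_CUBIC)
im[:b.shape[0],:b.shape[1]]=b;im[:a.shape[0],555:555+a.shape[1]]=a
hm=np.clip(np.nan_to_num(P[162:258,328:438,2])/0.1,0,1);
hm=cv2.applyColorMap((hm*255).astype(np.uint8),cv2.COLORMAP_JET)
hm=cv2.resize(hm,None,fx=2.2,fy=2.2,interpolation=cv2.INTER_NEAREST);im[200:200+hm.shape[0],555:555+hm.shape[1]]=hm
cv2.imwrite('pics/crop1.png',im)
for u,v in[(339,172),(426,170),(339,250),(429,249)]: print(onz(c,u,v,.005))
tab=P[300:330,220:280,2];print(np.nanmedian(tab),np.nanstd(tab))
for n,(u0,u1,v0,v1) in dict(carton=(245,270,170,205)).items(): print(np.nanpercentile(P[v0:v1,u0:u1,2],[50,80,90,99]))
E
```

```text
[0.65114537 0.03875775 0.005     ]
[ 0.65844399 -0.17865283  0.005     ]
[0.45769703 0.0383691  0.005     ]
[ 0.46182647 -0.18140897  0.005     ]
0.000135318705155818 0.0021650646019440415
[0.04921365 0.05227261 0.05990208 0.066354  ]
```

View pics/crop1.png

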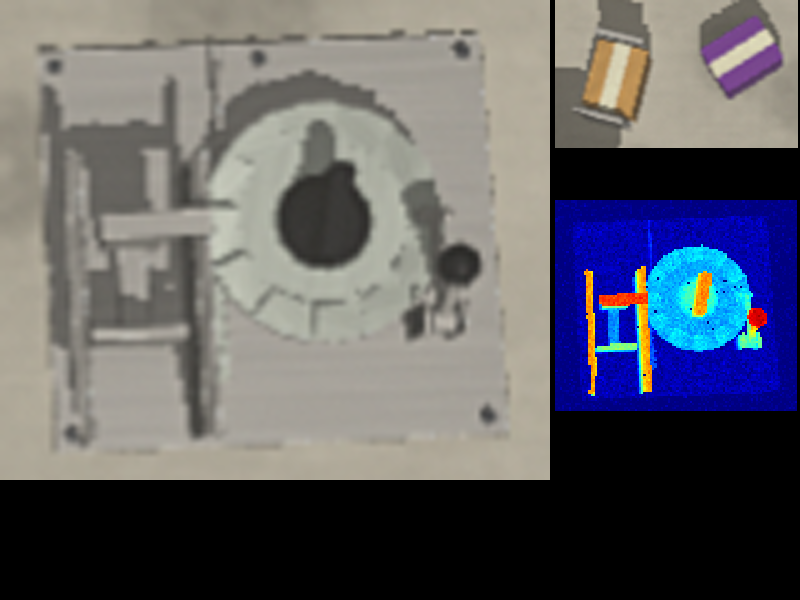

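The crop confirms it: a brown carton between two steel end plates, with a plain purple box to the right of it. On the feeder, the trough is on the left with its open end down, the pusher is forward at (140,333), the knob bar points nearly along feeder x, and the ball leans to +x at (458,264). Next I'll take measurements.

```bash
cat > meas.py <<'E'
from h import *
def line(Q):
    vx,vy,x,y=cv2.fitLine(Q[:,:2].astype(np.float32),cv2.DIST_HUBER,0,0.01,0.01).ravel(); return np.degrees(np.arctan2(vy,vx)),(x,y)
def carton(c,P,lo=.035,hi=.06,xy=(.53,.24),rad=.07):
    hsv=cv2.cvtColor(c['frame'],cv2.COLOR_BGR2HSV)
    m=(P[...,2]>lo)&(P[...,2]<hi)&(np.hypot(P[...,0]-xy[0],P[...,1]-xy[1])<rad)
    return m,hsv
E
python3 - <<'E'
from meas import *
for n in('top','scene'):
    c=capture(n);P=pts(c);Z=P[...,2];X=P[...,0];Y=P[...,1]
    print(n)
    F=(X>.44)&(X<.68)&(Y>-.2)&(Y<.06)
    for nm,m in dict(lipL=F&(Z>.058)&(Y>.012)&(X<.62),lipR=F&(Z>.058)&(Z<.078)&(Y<-.01)&(Y>-.05)).items():
        Q=P[m]; print(nm,len(Q),line(Q),np.percentile(Q[:,0],[1,99]),np.percentile(Q[:,2],98))
    m=F&(Z>.024)&(Z<.034)&(Y<-.025)&(Y>-.16)
    Q=P[m][:,:2].astype(np.float32); (cx,cy),r=cv2.minEnclosingCircle(Q); print('wheel',len(Q),cx,cy,r,Q.mean(0))
    m=F&(Z>.062)&(Y<-.055)&(Y>-.13);Q=P[m];print('knobbar',len(Q),cv2.minAreaRect(Q[:,:2].astype(np.float32)),line(Q),np.percentile(Q[:,2],95))
    m=F&(Z>.072)&(Y<-.13);Q=P[m];print('ball',len(Q),Q.mean(0),Q[:,2].max())
    hsv=cv2.cvtColor(c['frame'],cv2.COLOR_BGR2HSV)
    for lo,hi,xy in((.04,.058,None),):
        o=cv2.inRange(hsv,(8,80,60),(22,255,255))>0
        if n=='top': o[:, :235]=0;o[:,275:]=0;o[:165]=0;o[215:]=0
        mm=o&(Z>.01)&(Z<.07)&(Y>.15)&(Y<.35)&(X>.4)&(X<.65)
        Q=P[mm&(Z>.043)];print('carton',len(Q),Q.mean(0),np.percentile(Q[:,2],[50,95]),cv2.minAreaRect(Q[:,:2].astype(np.float32)))
        ctr=Q.mean(0)
    m=(Z>.056)&(np.hypot(X-ctr[0],Y-ctr[1])<.06)
    Q=P[m];print('plates',len(Q),Q.mean(0),cv2.minAreaRect(Q[:,:2].astype(np.float32)),line(Q),Q[:,2].max())
    for nm,xy in dict().items():pass
E
```

```text
top
lipL 196 (np.float32(1.9589106), (np.float32(0.5331661), np.float32(0.031002833))) [0.45731193 0.58513071] 0.08402465203366624
lipR 206 (np.float32(2.9799268), (np.float32(0.5146272), np.float32(-0.025758678))) [0.46006581 0.58831248] 0.07585469548377288
wheel 1188 0.5382921099662781 -0.0723641961812973 0.08781677484512329 [ 0.5619246  -0.08779995]
knobbar 112 ((0.5636261701583862, -0.08760912716388702), (0.0125826895236969, 0.046966683119535446), 80.22176361083984) (np.float32(-10.039427), (np.float32(0.5627298), np.float32(-0.08682396))) 0.07721581031612296
ball 62 [ 0.53542902 -0.14025439  0.08935874] 0.09571373166307895
carton 336 [0.59982545 0.23499839 0.04981733] [0.04986716 0.05320416] ((0.6013604402542114, 0.2359708994626999), (0.0468418262898922, 0.06175779178738594), 77.25041198730469)
plates 110 [0.60123619 0.23981831 0.06411412] ((0.600142240524292, 0.24003931879997253), (0.044471725821495056, 0.07874089479446411), 76.45206451416016) (np.float32(-12.467561), (np.float32(0.5872086), np.float32(0.24377719))) 0.069184005363643
scene
lipL 424 (np.float32(2.3737679), (np.f
[... 316 characters left out ...]
bar 178 ((0.5630300045013428, -0.08971509337425232), (0.014501644298434258, 0.04535761848092079), 81.16104125976562) (np.float32(-10.182786), (np.float32(0.56723726), np.float32(-0.09323593))) 0.07609196814855285
ball 106 [ 0.53359919 -0.14455981  0.08712669] 0.09501160969233613
carton 223 [0.59902197 0.22968745 0.0494402 ] [0.05007856 0.05234053] ((0.5984818935394287, 0.23587262630462646), (0.04973207041621208, 0.06346245855093002), 80.03361511230469)
plates 89 [0.60621142 0.23753516 0.06286644] ((0.600722074508667, 0.2402832955121994), (0.04518037661910057, 0.07904627919197083), 77.11331176757812) (np.float32(-10.972891), (np.float32(0.6062114), np.float32(0.23753516))) 0.06789554111204821
```

```bash
cat > mv.py <<'E'
from h import *
from scipy.spatial.transform import Rotation as R
O=np.array([.5305,.0035]);YAW=1.7
def fw(x,y):
    a=np.radians(YAW);return O+np.array([x*np.cos(a)-y*np.sin(a),x*np.sin(a)+y*np.cos(a)])/1000
def plan(x,y,z,yang,turn_first=True):
    """tool y at world angle yang (deg); prints total turn and total shift (tool axes after turning)"""
    s=sense();R0=np.array(s['ee_rot'],float).reshape(3,3);p=np.array(s['tcp_pos'])
    best=None
    for k in(0,180):
        a=np.radians(yang+k);ey=np.array([np.cos(a),np.sin(a),0]);ez=np.array([0,0,-1.]);T=np.stack([np.cross(ey,ez),ey,ez],1)
        rv=R.from_matrix(R0.T@T).as_rotvec(degrees=True)
        if best is None or np.linalg.norm(rv)<np.linalg.norm(best[0]): best=(rv,T)
    rv,T=best;d=(np.array([x,y,z])-p)*1000
    print('turn',np.round(rv,2),'shift after turn',np.round(T.T@d,1),'|',np.round(R0.T@d,1),'t',round(s['time_s'],2),'J6',np.round(s['joints'][5],1))
E
python3 - <<'E'
from mv import *
x,y=fw(38,-145);print(x,y);plan(x,y,.235,-88.3)
E
```

```text
0.5727848800768777 -0.14030886244207647
turn [ 4.000e-02  1.000e-02 -2.495e+01] shift after turn [304.8 723.7   1.2] | [581.7 527.6   1.6] t 0.3 J6 -14.8
```

Request:
{"name": "play_rows", "arguments": {
  "steps": [
    {"az": -8.32,"claw": 0},
    {"az": -8.32},
    {"az": -8.31},
    {"dx": 17.9,"dy": 42.6},
    {"dx": 17.9,"dy": 42.6},
    {"dx": 17.9,"dy": 42.6},
    {"dx": 17.9,"dy": 42.6},
    {"dx": 17.9,"dy": 42.6},
    {"dx": 17.9,"dy": 42.6},
    {"dx": 17.9,"dy": 42.6},
    {"dx": 17.9,"dy": 42.6},
    {"dx": 17.9,"dy": 42.6},
    {"dx": 17.9,"dy": 42.6},
    {"dx": 17.9,"dy": 42.6},
    {"dx": 17.9,"dy": 42.6},
    {"dx": 17.9,"dy": 42.6},
    {"dx": 17.9,"dy": 42.6},
    {"dx": 17.9,"dy": 42.6},
    {"dx": 17.9,"dy": 42.6},
    {"dx": 17.9,"dy": 42.6}
  ]
}}

```text
invalid input at $.steps[0]: expected keys ax, ay, az, dx, dy, dz, claw
```

```bash
python3 - <<'E'
from mv import *
x,y=fw(38,-145);plan(x,y,.084,-88.3)
c=capture('wrist');save(c,'w1');P=pts(c);Z=P[...,2];X=P[...,0];Y=P[...,1]
F=(X>.4)&(X<.68)&(Y>-.2)&(Y<.08)
Q=P[F&(Z>.075)&(Z<.11)&(Y<-.12)&(X<.56)];print(len(Q),Q.mean(0) if len(Q) else '')
E
```

```text
turn [ 4.000e-02  1.000e-02 -2.495e+01] shift after turn [304.8 723.7 152.2] | [581.7 527.5 152.6] t 0.3 J6 -14.8
0
```

View pics/w1.png

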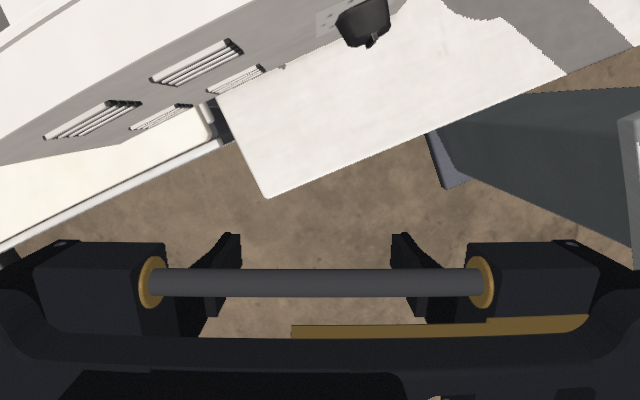

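The move was refused because every row needs all the keys. The picture therefore still shows the start position, with the open fingers at (220,280) and (410,280).

Request:
{"name": "play_rows", "arguments": {
  "steps": [
    {"ax": 0,"ay": 0,"az": -8.32,"dx": 0,"dy": 0,"dz": 0,"claw": 0},
    {"ax": 0,"ay": 0,"az": -8.32,"dx": 0,"dy": 0,"dz": 0,"claw": 0},
    {"ax": 0,"ay": 0,"az": -8.31,"dx": 0,"dy": 0,"dz": 0,"claw": 0},
    {"ax": 0,"ay": 0,"az": 0,"dx": 17.9,"dy": 42.6,"dz": 0,"claw": 0},
    {"ax": 0,"ay": 0,"az": 0,"dx": 17.9,"dy": 42.6,"dz": 0,"claw": 0},
    {"ax": 0,"ay": 0,"az": 0,"dx": 17.9,"dy": 42.6,"dz": 0,"claw": 0},
    {"ax": 0,"ay": 0,"az": 0,"dx": 17.9,"dy": 42.6,"dz": 0,"claw": 0},
    {"ax": 0,"ay": 0,"az": 0,"dx": 17.9,"dy": 42.6,"dz": 0,"claw": 0},
    {"ax": 0,"ay": 0,"az": 0,"dx": 17.9,"dy": 42.6,"dz": 0,"claw": 0},
    {"ax": 0,"ay": 0,"az": 0,"dx": 17.9,"dy": 42.6,"dz": 0,"claw": 0},
    {"ax": 0,"ay": 0,"az": 0,"dx": 17.9,"dy": 42.6,"dz": 0,"claw": 0},
    {"ax": 0,"ay": 0,"az": 0,"dx": 17.9,"dy": 42.6,"dz": 0,"claw": 0},
    {"ax": 0,"ay": 0,"az": 0,"dx": 17.9,"dy": 42.6,"dz": 0,"claw": 0},
    {"ax": 0,"ay": 0,"az": 0,"dx": 17.9,"dy": 42.6,"dz": 0,"claw": 0},
    {"ax": 0,"ay": 0,"az": 0,"dx": 17.9,"dy": 42.6,"dz": 0,"claw": 0},
    {"ax": 0,"ay": 0,"az": 0,"dx": 17.9,"dy": 42.6,"dz": 0,"claw": 0},
    {"ax": 0,"ay": 0,"az": 0,"dx": 17.9,"dy": 42.6,"dz": 0,"claw": 0},
    {"ax": 0,"ay": 0,"az": 0,"dx": 17.9,"dy": 42.6,"dz": 0,"claw": 0},
    {"ax": 0,"ay": 0,"az": 0,"dx": 17.9,"dy": 42.6,"dz": 0,"claw": 0},
    {"ax": 0,"ay": 0,"az": 0,"dx": 17.9,"dy": 42.6,"dz": 0,"claw": 0}
  ]
}}

```text
time_s: 2.35
tcp_pos: [0.5729, -0.1426, 0.2367]
ee_rot: [[1.0, 0.03, 0.0], [0.03, -1.0, 0.0], [0.0, -0.0, -1.0]]
wrist_force: [0.9, 0.8, -0.8]
gripper_width: 0.003
gripper_force: 0.0
```

```bash
python3 - <<'E'
from mv import *
x,y=fw(38,-145);plan(x,y,.084,-88.3)
c=capture('wrist');save(c,'w2');P=pts(c);Z=P[...,2];X=P[...,0];Y=P[...,1]
F=(X>.4)&(X<.68)&(Y>-.2)&(Y<.08)
Q=P[F&(Z>.075)&(Z<.11)&(Y<-.12)&(X<.56)];print(len(Q),Q.mean(0) if len(Q) else '')
E
```

```text
turn [-0.   -0.02 -0.01] shift after turn [ -0.   -2.3 152.7] | [-1.000e-01 -2.300e+00  1.527e+02] t 2.35 J6 90.0
283 [ 0.54034476 -0.14180289  0.09042843]
```

View pics/w2.png

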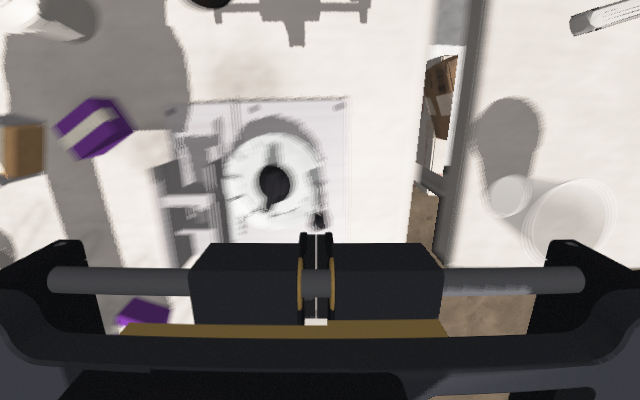

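The picture shows the closed fingers (317,240) lined up with the pawl ball at (320,218), and the knob at (272,183). I'll descend behind the ball and push it over.

Request:
{"name": "play_rows", "arguments": {
  "steps": [
    {"ax": 0,"ay": 0,"az": 0,"dx": 0,"dy": -2,"dz": 40,"claw": 0},
    {"ax": 0,"ay": 0,"az": 0,"dx": 0,"dy": 0,"dz": 40,"claw": 0},
    {"ax": 0,"ay": 0,"az": 0,"dx": 0,"dy": 0,"dz": 40,"claw": 0},
    {"ax": 0,"ay": 0,"az": 0,"dx": 0,"dy": 0,"dz": 30,"claw": 0},
    {"ax": 0,"ay": 0,"az": 0,"dx": -6,"dy": 0,"dz": 0,"claw": 0},
    {"ax": 0,"ay": 0,"az": 0,"dx": -6,"dy": 0,"dz": 0,"claw": 0},
    {"ax": 0,"ay": 0,"az": 0,"dx": -6,"dy": 0,"dz": 0,"claw": 0},
    {"ax": 0,"ay": 0,"az": 0,"dx": -6,"dy": 0,"dz": 0,"claw": 0},
    {"ax": 0,"ay": 0,"az": 0,"dx": -6,"dy": 0,"dz": 0,"claw": 0},
    {"ax": 0,"ay": 0,"az": 0,"dx": -6,"dy": 0,"dz": 0,"claw": 0},
    {"ax": 0,"ay": 0,"az": 0,"dx": -6,"dy": 0,"dz": 0,"claw": 0},
    {"ax": 0,"ay": 0,"az": 0,"dx": -6,"dy": 0,"dz": 0,"claw": 0},
    {"ax": 0,"ay": 0,"az": 0,"dx": -6,"dy": 0,"dz": 0,"claw": 0},
    {"ax": 0,"ay": 0,"az": 0,"dx": -6,"dy": 0,"dz": 0,"claw": 0},
    {"ax": 0,"ay": 0,"az": 0,"dx": 0,"dy": 0,"dz": 0,"claw": 0},
    {"ax": 0,"ay": 0,"az": 0,"dx": 0,"dy": 0,"dz": 0,"claw": 0},
    {"ax": 0,"ay": 0,"az": 0,"dx": 5,"dy": 0,"dz": -15,"claw": 20},
    {"ax": 0,"ay": 0,"az": 0,"dx": 0,"dy": 0,"dz": -40,"claw": 40},
    {"ax": 0,"ay": 0,"az": 0,"dx": 0,"dy": 0,"dz": -40,"claw": 40}
  ]
}}

```text
time_s: 4.3
tcp_pos: [0.5157, -0.1403, 0.1815]
ee_rot: [[1.0, 0.03, -0.006], [0.03, -1.0, -0.0], [-0.006, -0.0, -1.0]]
wrist_force: [0.4, 0.9, -0.2]
gripper_width: 0.191
gripper_force: 0.0
```

```bash
python3 - <<'E'
from mv import *
print(sense()['wrist_force'])
c=capture('scene');P=pts(c);Z=P[...,2];X=P[...,0];Y=P[...,1]
F=(X>.44)&(X<.68)&(Y>-.2)&(Y<.06)
Q=P[F&(Z>.072)&(Z<.1)&(Y<-.12)];print('ball',len(Q),Q.mean(0))
for a in(-10,):
  for t in (-100,80): plan(.5633,-.0886,.12,t)
E
```

```text
[ 0.37117588  0.91956227 -0.22698043]
ball 159 [ 0.50878045 -0.14542591  0.08361217]
turn [ 0.12 -0.54 11.8 ] shift after turn [ 33.4 -59.2  69.7] | [ 44.1 -51.3  69.9] t 4.35 J6 89.5
turn [ 0.12 -0.54 11.8 ] shift after turn [ 33.4 -59.2  69.7] | [ 44.1 -51.3  69.9] t 4.35 J6 89.5
```

Request:
{"name": "play_rows", "arguments": {
  "steps": [
    {"ax": 0,"ay": 0,"az": 0,"dx": 10,"dy": -10,"dz": 0,"claw": 40},
    {"ax": 0,"ay": 0,"az": 0,"dx": 10,"dy": -10,"dz": 0,"claw": 40},
    {"ax": 0,"ay": 0,"az": 0,"dx": 10,"dy": -10,"dz": 0,"claw": 40}
  ]
}}

```text
time_s: 4.65
tcp_pos: [0.5461, -0.1085, 0.1801]
ee_rot: [[1.0, 0.03, -0.004], [0.03, -1.0, 0.0], [-0.004, -0.0, -1.0]]
wrist_force: [1.4, 0.7, -0.5]
gripper_width: 0.44
gripper_force: 0.0
```

```bash
python3 - <<'E'
from mv import *
ims=[]
for n in('scene','wrist'):
    c=capture(n);P=pts(c);Z=P[...,2];X=P[...,0];Y=P[...,1]
    F=(X>.44)&(X<.68)&(Y>-.2)&(Y<.06)
    m=F&(Z>.06)&(Z<.1)&(Y<-.125)&(X<.55);Q=P[m];print('ball',len(Q),Q.mean(0),Q.min(0),Q.max(0))
    f=c['frame'];ims.append(cv2.resize(f[200:320,280:460],(400,267),interpolation=cv2.INTER_CUBIC) if n=='scene' else cv2.resize(f,(400,267)))
cv2.imwrite('pics/p3.png',np.hstack(ims))
plan(.5633,-.0886,.12,-100)
E
```

```text
ball 194 [ 0.51052059 -0.14549347  0.08052838] [ 0.48244235 -0.15407973  0.06009745] [ 0.54940624 -0.13511579  0.0935599 ]
ball 257 [ 0.53152277 -0.14004574  0.07936579] [ 0.49076356 -0.15022094  0.06076575] [ 0.54994707 -0.13230381  0.0901524 ]
turn [ 0.02  0.16 11.82] shift after turn [ 12.6 -21.8  59.9] | [ 16.9 -18.8  59.9] t 4.75 J6 86.3
```

View pics/p3.png

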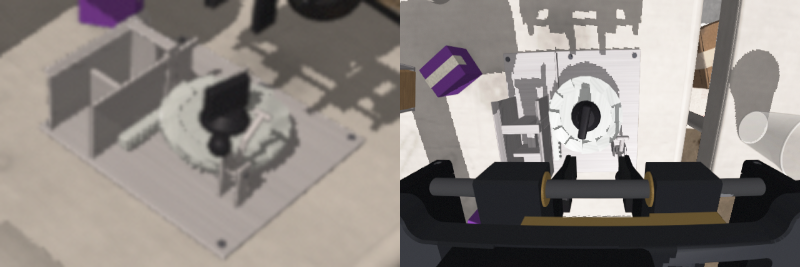

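The left crop shows the ball now at (220,143), on the -x side with the nose lifted, so the pawl is off. The right crop shows the knob at (585,118), between and ahead of the fingers. Now I'll grip the knob.

Request:
{"name": "play_rows", "arguments": {
  "steps": [
    {"ax": 0,"ay": 0,"az": 5.9,"dx": 0,"dy": 0,"dz": 0,"claw": 30},
    {"ax": 0,"ay": 0,"az": 5.9,"dx": 0,"dy": 0,"dz": 0,"claw": 30},
    {"ax": 0,"ay": 0,"az": 0,"dx": 12.6,"dy": -21.8,"dz": 0,"claw": 30},
    {"ax": 0,"ay": 0,"az": 0,"dx": 0,"dy": 0,"dz": 30,"claw": 30},
    {"ax": 0,"ay": 0,"az": 0,"dx": 0,"dy": 0,"dz": 30,"claw": 30},
    {"ax": 0,"ay": 0,"az": 0,"dx": 0,"dy": 0,"dz": 0,"claw": 30},
    {"ax": 0,"ay": 0,"az": 0,"dx": 0,"dy": 0,"dz": 0,"claw": 30}
  ]
}}

```text
time_s: 5.45
tcp_pos: [0.5624, -0.0902, 0.1211]
ee_rot: [[0.985, -0.175, -0.002], [-0.175, -0.985, -0.001], [-0.002, 0.001, -1.0]]
wrist_force: [1.0, 0.4, 0.8]
gripper_width: 0.345
gripper_force: 0.0
```

```bash
python3 - <<'E'
from mv import *
plan(.5633,-.0886,.062,-100)
c=capture('wrist');P=pts(c);Z=P[...,2];X=P[...,0];Y=P[...,1]
m=(Z>.062)&(Z<.08)&(np.hypot(X-.5633,Y+.0886)<.028);Q=P[m].astype(np.float32);print(len(Q),cv2.minAreaRect(Q[:,:2]),Q[:,2].max())
E
```

```text
turn [ 0.07  0.12 -0.07] shift after turn [ 0.6 -1.8 59.1] | [ 0.7 -1.8 59.1] t 5.45 J6 72.7Traceback (most recent call last):
  File "<stdin>", line 4, in <module>
cv2.error: OpenCV(4.12.0) /io/opencv/modules/imgproc/src/convhull.cpp:143: error: (-215:Assertion failed) total >= 0 && (depth == CV_32F || depth == CV_32S) in function 'convexHull'
```

Request:
{"name": "play_rows", "arguments": {
  "steps": [
    {"ax": 0,"ay": 0,"az": 0,"dx": 0.6,"dy": -1.8,"dz": 30,"claw": 30},
    {"ax": 0,"ay": 0,"az": 0,"dx": 0,"dy": 0,"dz": 29,"claw": 30},
    {"ax": 0,"ay": 0,"az": 0,"dx": 0,"dy": 0,"dz": 0,"claw": 30},
    {"ax": 0,"ay": 0,"az": 0,"dx": 0,"dy": 0,"dz": 0,"claw": 5},
    {"ax": 0,"ay": 0,"az": 0,"dx": 0,"dy": 0,"dz": 0,"claw": 5},
    {"ax": 0,"ay": 0,"az": 0,"dx": 0,"dy": 0,"dz": 0,"claw": 5},
    {"ax": 0,"ay": 0,"az": 0,"dx": 0,"dy": 0,"dz": 0,"claw": 5}
  ]
}}

```text
time_s: 6.2
tcp_pos: [0.5647, -0.0885, 0.0644]
ee_rot: [[0.985, -0.175, 0.003], [-0.175, -0.985, -0.0], [0.003, -0.001, -1.0]]
wrist_force: [-0.4, 0.1, 4.3]
gripper_width: 0.133
gripper_force: 30.0
```

Request:
{"name": "play_rows", "arguments": {
  "steps": [
    {"ax": 0,"ay": 0,"az": 6,"dx": 0,"dy": 0,"dz": -1,"claw": 5},
    {"ax": 0,"ay": 0,"az": 7,"dx": 0,"dy": 0,"dz": 0,"claw": 5},
    {"ax": 0,"ay": 0,"az": 7,"dx": 0,"dy": 0,"dz": 0,"claw": 5},
    {"ax": 0,"ay": 0,"az": 7,"dx": 0,"dy": 0,"dz": 0,"claw": 5},
    {"ax": 0,"ay": 0,"az": 7,"dx": 0,"dy": 0,"dz": 0,"claw": 5},
    {"ax": 0,"ay": 0,"az": 7,"dx": 0,"dy": 0,"dz": 0,"claw": 5},
    {"ax": 0,"ay": 0,"az": 7,"dx": 0,"dy": 0,"dz": 0,"claw": 5},
    {"ax": 0,"ay": 0,"az": 7,"dx": 0,"dy": 0,"dz": 0,"claw": 5},
    {"ax": 0,"ay": 0,"az": 7,"dx": 0,"dy": 0,"dz": 0,"claw": 5},
    {"ax": 0,"ay": 0,"az": 6,"dx": 0,"dy": 0,"dz": 0,"claw": 5},
    {"ax": 0,"ay": 0,"az": 5,"dx": 0,"dy": 0,"dz": 0,"claw": 5},
    {"ax": 0,"ay": 0,"az": 4,"dx": 0,"dy": 0,"dz": 0,"claw": 5},
    {"ax": 0,"ay": 0,"az": 1.5,"dx": 0,"dy": 0,"dz": 0,"claw": 5},
    {"ax": 0,"ay": 0,"az": 0,"dx": 0,"dy": 0,"dz": 0,"claw": 5}
  ]
}}

```text
time_s: 7.6
tcp_pos: [0.5646, -0.0885, 0.0644]
ee_rot: [[0.027, -1.0, 0.003], [-1.0, -0.027, -0.0], [0.0, -0.003, -1.0]]
wrist_force: [1.6, -1.1, 2.5]
gripper_width: 0.137
gripper_force: 30.2
```

```bash
python3 - <<'E'
from mv import *
s=sense();print(s['moment'],s['wrist_force'],s['tcp_pos']);plan(*fw(30,-93),.064,181.7)
E
```

```text
[-0.09647819 -0.48617967  0.52458117] [ 1.58464964 -1.05452053  2.52368716] [ 0.56464837 -0.08846324  0.06444838]
turn [-0.15 -0.03 -0.15] shift after turn [0.1 1.4 0.4] | [0.1 1.4 0.4] t 7.6 J6 -5.9
```

Request:
{"name": "play_rows", "arguments": {
  "steps": [
    {"ax": 0,"ay": 0,"az": -1,"dx": 0,"dy": 0,"dz": 0,"claw": 5},
    {"ax": 0,"ay": 0,"az": 0,"dx": 0,"dy": 0,"dz": 0,"claw": 30},
    {"ax": 0,"ay": 0,"az": 0,"dx": 0,"dy": 0,"dz": 0,"claw": 30},
    {"ax": 0,"ay": 0,"az": 0,"dx": 0,"dy": 0,"dz": 0,"claw": 30},
    {"ax": 0,"ay": 0,"az": 0,"dx": 0,"dy": 0,"dz": -20,"claw": 30},
    {"ax": 0,"ay": 0,"az": 0,"dx": 0,"dy": 0,"dz": -45,"claw": 60},
    {"ax": 0,"ay": 0,"az": 0,"dx": 0,"dy": 0,"dz": -45,"claw": 87},
    {"ax": 0,"ay": 0,"az": -8.3,"dx": 0,"dy": 0,"dz": -20,"claw": 87},
    {"ax": 0,"ay": 0,"az": -8.3,"dx": 0,"dy": 0,"dz": 0,"claw": 87},
    {"ax": 0,"ay": 0,"az": -8.3,"dx": 0,"dy": 0,"dz": 0,"claw": 87},
    {"ax": 0,"ay": 0,"az": -8.3,"dx": 0,"dy": 0,"dz": 0,"claw": 87},
    {"ax": 0,"ay": 0,"az": -8.3,"dx": 0,"dy": 0,"dz": 0,"claw": 87},
    {"ax": 0,"ay": 0,"az": -8.3,"dx": 0,"dy": 0,"dz": 0,"claw": 87},
    {"ax": 0,"ay": 0,"az": -8.3,"dx": 0,"dy": 0,"dz": 0,"claw": 87},
    {"ax": 0,"ay": 0,"az": -8.3,"dx": 0,"dy": 0,"dz": 0,"claw": 87},
    {"ax": 0,"ay": 0,"az": -8.3,"dx": 0,"dy": 0,"dz": 0,"claw": 87},
    {"ax": 0,"ay": 0,"az": 0,"dx": 0,"dy": 0,"dz": 0,"claw": 87}
  ]
}}

```text
time_s: 9.3
tcp_pos: [0.5629, -0.0884, 0.193]
ee_rot: [[0.975, -0.224, -0.002], [-0.224, -0.975, 0.0], [-0.002, 0.0, -1.0]]
wrist_force: [0.5, -0.2, -0.1]
gripper_width: 0.999
gripper_force: 0.0
```

```bash
python3 - <<'E'
from mv import *
plan(.6,.238,.19,-103.5)
for n in('top','scene','wrist'):
    c=capture(n);P=pts(c);Z=P[...,2];X=P[...,0];Y=P[...,1]
    F=(X>.44)&(X<.68)&(Y>-.2)&(Y<.06)
    m=F&(Z>.035)&(Z<.056)&(Y<.025)&(Y>-.018)&(X<.62);Q=P[m];print(n,'pusher',len(Q),np.percentile(Q[:,0],[2,50,98]) if len(Q) else '')
    m=F&(Z>.062)&(Z<.08)&(np.hypot(X-.5633,Y+.0886)<.03);Q=P[m].astype(np.float32)
    if len(Q)>9: print('bar',cv2.minAreaRect(Q[:,:2]))
    m=F&(Z>.055)&(Z<.08)&(X<.58);
    for s in(1,-1):
        Q=P[m&((Y-.0015)*s>.015)&((Y-.0015)*s<.045)]
        if len(Q)>9: print('lip',s,len(Q),np.polyfit(Q[:,0]-.51,Q[:,1],1),np.percentile(Q[:,1],[2,98]),np.percentile(Q[:,0],[1,99]))
E
```

```text
turn [0.01 0.09 0.56] shift after turn [ -40.2 -326.1    3. ] | [ -37.  -326.5    3. ] t 9.3 J6 69.7
top pusher 0 Traceback (most recent call last):
  File "<stdin>", line 8, in <module>
cv2.error: OpenCV(4.12.0) /io/opencv/modules/imgproc/src/convhull.cpp:143: error: (-215:Assertion failed) total >= 0 && (depth == CV_32F || depth == CV_32S) in function 'convexHull'
```

Request:
{"name": "play_rows", "arguments": {
  "steps": [
    {"ax": 0,"ay": 0,"az": 0.5,"dx": -4,"dy": -32.6,"dz": 0,"claw": 87},
    {"ax": 0,"ay": 0,"az": 0,"dx": -4,"dy": -42,"dz": 0,"claw": 87},
    {"ax": 0,"ay": 0,"az": 0,"dx": -5,"dy": -42,"dz": 0,"claw": 87},
    {"ax": 0,"ay": 0,"az": 0,"dx": -5,"dy": -42,"dz": 0,"claw": 87},
    {"ax": 0,"ay": 0,"az": 0,"dx": -5,"dy": -42,"dz": 0,"claw": 87},
    {"ax": 0,"ay": 0,"az": 0,"dx": -5,"dy": -42,"dz": 0,"claw": 87},
    {"ax": 0,"ay": 0,"az": 0,"dx": -5,"dy": -42,"dz": 0,"claw": 87},
    {"ax": 0,"ay": 0,"az": 0,"dx": -7,"dy": -41,"dz": 0,"claw": 87},
    {"ax": 0,"ay": 0,"az": 0,"dx": 0,"dy": 0,"dz": 0,"claw": 87}
  ]
}}

```text
time_s: 10.25
tcp_pos: [0.5997, 0.2421, 0.1926]
ee_rot: [[0.973, -0.23, 0.0], [-0.23, -0.973, 0.0], [-0.0, -0.0, -1.0]]
wrist_force: [-0.9, -1.2, 0.1]
gripper_width: 0.997
gripper_force: 0.0
```

```bash
python3 - <<'E'
from mv import *
plan(.6,.238,.045,-103.5)
for n in('top','scene','wrist'):
    c=capture(n);P=pts(c);Z=P[...,2];X=P[...,0];Y=P[...,1]
    F=(X>.44)&(X<.68)&(Y>-.2)&(Y<.06)
    if n!='wrist':
        m=F&(Z>.035)&(Z<.056)&(Y<.022)&(Y>-.018)&(X<.62);Q=P[m];print(n,'pusher',len(Q),np.percentile(Q[:,0],[2,50,98]) if len(Q) else '')
        m=F&(Z>.062)&(Z<.08)&(np.hypot(X-.5633,Y+.0886)<.03);Q=P[m].astype(np.float32)
        if len(Q)>9: print('bar',cv2.minAreaRect(Q[:,:2]))
        m=F&(Z>.055)&(Z<.08)&(X<.58);
        for s in(1,-1):
            Q=P[m&((Y-.0015)*s>.015)&((Y-.0015)*s<.045)]
            if len(Q)>9: print('lip',s,len(Q),np.polyfit(Q[:,0]-.51,Q[:,1],1),np.percentile(Q[:,1],[2,98]),np.percentile(Q[:,0],[1,99]))
    m=(Z>.056)&(Z<.075)&(np.hypot(X-.6,Y-.238)<.06);Q=P[m].astype(np.float32)
    if len(Q)>9: print(n,'plates',len(Q),cv2.minAreaRect(Q[:,:2]))
    o=cv2.inRange(cv2.cvtColor(c['frame'],cv2.COLOR_BGR2HSV),(8,70,50),(24,255,255))>0
    m=o&(Z>.043)&(Z<.058)&(np.hypot(X-.6,Y-.238)<.06);Q=P[m].astype(np.float32)
    if len(Q)>9: print(n,'carton',len(Q),cv2.minAreaRect(Q[:,:2]),np.median(Q[:,2]))
save(c,'w4')
E
```

```text
turn [-0.02  0.    0.21] shift after turn [  1.2   3.9 147.6] | [  1.2   4.  147.6] t 10.25 J6 40.4
top pusher 77 [0.56805707 0.57193461 0.61695854]Traceback (most recent call last):
  File "<stdin>", line 9, in <module>
cv2.error: OpenCV(4.12.0) /io/opencv/modules/imgproc/src/convhull.cpp:143: error: (-215:Assertion failed) total >= 0 && (depth == CV_32F || depth == CV_32S) in function 'convexHull'
```

```bash
cat > look.py <<'E'
from mv import *
mar=lambda Q:cv2.minAreaRect(np.ascontiguousarray(Q[:,:2],np.float32))
def look(cams,cxy=(.6,.238),zt=.05):
  for n in cams:
    c=capture(n);P=pts(c);Z=P[...,2];X=P[...,0];Y=P[...,1]
    F=(X>.44)&(X<.68)&(Y>-.2)&(Y<.06)
    m=F&(Z>.035)&(Z<.056)&(Y<.022)&(Y>-.018)&(X<.62);Q=P[m]
    if len(Q)>9: print(n,'pusher',len(Q),np.percentile(Q[:,0],[2,50,98]))
    m=F&(Z>.062)&(Z<.08)&(np.hypot(X-.5633,Y+.0886)<.03);Q=P[m]
    if len(Q)>9: print('bar',mar(Q))
    m=F&(Z>.055)&(Z<.08)&(X<.58)
    for s in(1,-1):
        Q=P[m&((Y-.0015)*s>.015)&((Y-.0015)*s<.045)]
        if len(Q)>9: print('lip',s,len(Q),np.polyfit(Q[:,0]-.51,Q[:,1],1),np.percentile(Q[:,1],[2,98]),np.percentile(Q[:,0],[1,99]))
    m=(Z>.056)&(Z<.075)&(np.hypot(X-.6,Y-.238)<.06);Q=P[m]
    if len(Q)>9: print(n,'plates',len(Q),mar(Q))
    o=cv2.inRange(cv2.cvtColor(c['frame'],cv2.COLOR_BGR2HSV),(8,70,50),(24,255,255))>0
    m=o&(Z>zt-.007)&(Z<zt+.008)&(np.hypot(X-cxy[0],Y-cxy[1])<.06);Q=P[m]
    if len(Q)>9: print(n,'carton',len(Q),mar(Q),np.median(Q[:,2]))
E
python3 -c "
from look import *
look(('top','scene','wrist'))"
```

```text
top pusher 77 [0.56790366 0.57216044 0.61584274]
bar ((0.5635509490966797, -0.0874687135219574), (0.012566979043185711, 0.04490906372666359), 2.604356288909912)
lip 1 162 [0.04032841 0.03037959] [0.02541685 0.03522288] [0.45720284 0.57907624]
lip -1 219 [ 0.05207429 -0.02594321] [-0.03169776 -0.01983757] [0.45989086 0.57820513]
top plates 94 ((0.6001903414726257, 0.2403920441865921), (0.04341977834701538, 0.07831602543592453), 77.05452728271484)
top carton 173 ((0.6007594466209412, 0.2358538955450058), (0.04570185765624046, 0.060307495296001434), 76.53958129882812) 0.04964897963671899
scene pusher 148 [0.56791104 0.6143939  0.61948319]
bar ((0.5636594295501709, -0.08879329264163971), (0.04700262099504471, 0.016716107726097107), 87.65689849853516)
lip 1 438 [0.05107514 0.02916944] [0.02454198 0.0361624 ] [0.45758703 0.57863332]
lip -1 266 [ 0.04907774 -0.0278211 ] [-0.03299344 -0.02307859] [0.45923908 0.57806232]
scene plates 86 ((0.6008630394935608, 0.24191811680793762), (0.04744745045900345, 0.07966496050357819), 75.71614074707031)
scene carton 227 ((0.6001366376876831, 0.2371569275856018), (0.04961040988564491, 0.05873563513159752), 78.05513000488281) 0.04966867611142256
wrist pusher 371 [0.57084533 0.57570591 0.61666792]
bar ((0.5658426284790039, -0.07253266125917435), (0.010395240038633347, 0.01923183910548687), 17.14468765258789)
lip 1 782 [0.05817326 0.03147612] [0.02959869 0.03802063] [0.50028326 0.57928327]
lip -1 1977 [ 0.05346276 -0.02547878] [-0.03031386 -0.01998304] [0.48141932 0.57901708]
wrist plates 715 ((0.6018293499946594, 0.24158069491386414), (0.04368499666452408, 0.07909475266933441), 76.83769989013672)
wrist carton 1873 ((0.602367639541626, 0.237275630235672), (0.04565499722957611, 0.05941091477870941), 76.80863189697266) 0.05064415628300639
```

```bash
python3 -c "
from look import *
plan(.6012,.2370,.034,-103.3)"
```

```text
turn [ 0.04  0.04 -0.21] shift after turn [  1.6  -0.7 159.3] | [  1.7  -0.8 159.3] t 10.45 J6 40.6
```

Request:
{"name": "play_rows", "arguments": {
  "steps": [
    {"ax": 0,"ay": 0,"az": 0,"dx": 1.6,"dy": -0.7,"dz": 40,"claw": 87},
    {"ax": 0,"ay": 0,"az": 0,"dx": 0,"dy": 0,"dz": 40,"claw": 87},
    {"ax": 0,"ay": 0,"az": 0,"dx": 0,"dy": 0,"dz": 40,"claw": 87},
    {"ax": 0,"ay": 0,"az": 0,"dx": 0,"dy": 0,"dz": 39,"claw": 87},
    {"ax": 0,"ay": 0,"az": 0,"dx": 0,"dy": 0,"dz": 0,"claw": 87},
    {"ax": 0,"ay": 0,"az": 0,"dx": 0,"dy": 0,"dz": 0,"claw": 35},
    {"ax": 0,"ay": 0,"az": 0,"dx": 0,"dy": 0,"dz": 0,"claw": 35},
    {"ax": 0,"ay": 0,"az": 0,"dx": 0,"dy": 0,"dz": 0,"claw": 35},
    {"ax": 0,"ay": 0,"az": 0,"dx": 0,"dy": 0,"dz": 0,"claw": 35},
    {"ax": 0,"ay": 0,"az": 0,"dx": 0,"dy": 0,"dz": 0,"claw": 35}
  ]
}}

```text
time_s: 11.45
tcp_pos: [0.6019, 0.2382, 0.0358]
ee_rot: [[0.973, -0.232, 0.002], [-0.232, -0.973, 0.001], [0.001, -0.002, -1.0]]
wrist_force: [-0.6, -0.4, -1.4]
gripper_width: 0.631
gripper_force: 0.0
```

Request:
{"name": "play_rows", "arguments": {
  "steps": [
    {"ax": 0,"ay": 0,"az": 0,"dx": 0,"dy": 0,"dz": 0,"claw": 35},
    {"ax": 0,"ay": 0,"az": 0,"dx": 0,"dy": 0,"dz": 0,"claw": 35},
    {"ax": 0,"ay": 0,"az": 0,"dx": 0,"dy": 0,"dz": 0,"claw": 35},
    {"ax": 0,"ay": 0,"az": 0,"dx": 0,"dy": 0,"dz": 0,"claw": 35},
    {"ax": 0,"ay": 0,"az": 0,"dx": 0,"dy": 0,"dz": -10,"claw": 35},
    {"ax": 0,"ay": 0,"az": 0,"dx": 0,"dy": 0,"dz": -25,"claw": 35},
    {"ax": 0,"ay": 0,"az": 0,"dx": 0,"dy": 0,"dz": -35,"claw": 35},
    {"ax": 0,"ay": 0,"az": 0,"dx": 0,"dy": 0,"dz": -35,"claw": 35},
    {"ax": 0,"ay": 0,"az": 0,"dx": 0,"dy": 0,"dz": 0,"claw": 35}
  ]
}}

```text
time_s: 12.35
tcp_pos: [0.6046, 0.2395, 0.1457]
ee_rot: [[0.973, -0.231, 0.01], [-0.231, -0.973, 0.005], [0.009, -0.008, -1.0]]
wrist_force: [1.5, 0.7, -0.1]
gripper_width: 0.523
gripper_force: 30.0
```

```bash
python3 -c "
from look import *
plan(.47,.20,.12,-87.7)"
```

```text
turn [ -0.37  -0.57 -15.64] shift after turn [-136.1   34.    25.7] | [-122.1   69.7   24.1] t 12.35 J6 40.7
```

Request:
{"name": "play_rows", "arguments": {
  "steps": [
    {"ax": 0,"ay": 0,"az": -7.8,"dx": 0,"dy": 0,"dz": 0,"claw": 35},
    {"ax": 0,"ay": 0,"az": -7.8,"dx": 0,"dy": 0,"dz": 0,"claw": 35},
    {"ax": 0,"ay": 0,"az": 0,"dx": -27,"dy": 7,"dz": 0,"claw": 35},
    {"ax": 0,"ay": 0,"az": 0,"dx": -27,"dy": 7,"dz": 0,"claw": 35},
    {"ax": 0,"ay": 0,"az": 0,"dx": -27,"dy": 7,"dz": 0,"claw": 35},
    {"ax": 0,"ay": 0,"az": 0,"dx": -27,"dy": 7,"dz": 0,"claw": 35},
    {"ax": 0,"ay": 0,"az": 0,"dx": -27,"dy": 6,"dz": 25,"claw": 35},
    {"ax": 0,"ay": 0,"az": 0,"dx": 0,"dy": 0,"dz": 25,"claw": 35},
    {"ax": 0,"ay": 0,"az": 0,"dx": 0,"dy": 0,"dz": 25,"claw": 35},
    {"ax": 0,"ay": 0,"az": 0,"dx": 0,"dy": 0,"dz": 15,"claw": 35},
    {"ax": 0,"ay": 0,"az": 0,"dx": 0,"dy": 0,"dz": 0,"claw": 35},
    {"ax": 0,"ay": 0,"az": 0,"dx": 0,"dy": 0,"dz": 0,"claw": 35}
  ]
}}

```text
time_s: 13.55
tcp_pos: [0.4679, 0.1987, 0.0494]
ee_rot: [[0.999, 0.039, -0.0], [0.039, -0.999, -0.001], [-0.001, 0.001, -1.0]]
wrist_force: [0.1, 0.6, -0.4]
gripper_width: 0.528
gripper_force: 30.0
```

```bash
python3 -c "
from look import *
plan(.47,.20,.0318,-87.7);print(sense()['wrist_force'])"
```

```text
turn [ 0.03  0.03 -0.09] shift after turn [ 2.1 -1.3 17.6] | [ 2.1 -1.3 17.6] t 13.55 J6 50.9
[ 0.06753703  0.58666819 -0.42389749]
```

Request:
{"name": "play_rows", "arguments": {
  "steps": [
    {"ax": 0,"ay": 0,"az": 0,"dx": 0,"dy": 0,"dz": 7,"claw": 35},
    {"ax": 0,"ay": 0,"az": 0,"dx": 0,"dy": 0,"dz": 5,"claw": 35},
    {"ax": 0,"ay": 0,"az": 0,"dx": 0,"dy": 0,"dz": 3,"claw": 35},
    {"ax": 0,"ay": 0,"az": 0,"dx": 0,"dy": 0,"dz": 2,"claw": 35},
    {"ax": 0,"ay": 0,"az": 0,"dx": 0,"dy": 0,"dz": 1.5,"claw": 35},
    {"ax": 0,"ay": 0,"az": 0,"dx": 0,"dy": 0,"dz": 0,"claw": 35},
    {"ax": 0,"ay": 0,"az": 0,"dx": 0,"dy": 0,"dz": 0,"claw": 35}
  ]
}}

```text
time_s: 14.25
tcp_pos: [0.468, 0.1988, 0.0312]
ee_rot: [[0.999, 0.038, 0.0], [0.038, -0.999, 0.0], [0.0, -0.0, -1.0]]
wrist_force: [0.1, -0.5, -1.1]
gripper_width: 0.524
gripper_force: 30.0
```

Request:
{"name": "play_rows", "arguments": {
  "steps": [
    {"ax": 0,"ay": 0,"az": 0,"dx": 0,"dy": 0,"dz": 1,"claw": 35},
    {"ax": 0,"ay": 0,"az": 0,"dx": 0,"dy": 0,"dz": 0,"claw": 35}
  ]
}}

```text
time_s: 14.45
tcp_pos: [0.468, 0.1988, 0.0311]
ee_rot: [[0.999, 0.039, 0.0], [0.039, -0.999, 0.0], [0.0, -0.0, -1.0]]
wrist_force: [-2.5, -0.5, 6.0]
gripper_width: 0.527
gripper_force: 30.0
```

Request:
{"name": "play_rows", "arguments": {
  "steps": [
    {"ax": 0,"ay": 0,"az": 0,"dx": 0,"dy": 0,"dz": -0.7,"claw": 60},
    {"ax": 0,"ay": 0,"az": 0,"dx": 0,"dy": 0,"dz": 0,"claw": 87},
    {"ax": 0,"ay": 0,"az": 0,"dx": 0,"dy": 0,"dz": 0,"claw": 87},
    {"ax": 0,"ay": 0,"az": 0,"dx": 0,"dy": 0,"dz": 0,"claw": 87},
    {"ax": 0,"ay": 0,"az": 0,"dx": 0,"dy": 0,"dz": 0,"claw": 87},
    {"ax": 0,"ay": 0,"az": 0,"dx": 0,"dy": 0,"dz": -30,"claw": 87},
    {"ax": 0,"ay": 0,"az": 0,"dx": 0,"dy": 0,"dz": -40,"claw": 87},
    {"ax": 0,"ay": 0,"az": 8.2,"dx": 0,"dy": 0,"dz": -40,"claw": 87},
    {"ax": 0,"ay": 0,"az": 8.2,"dx": 0,"dy": 0,"dz": -20,"claw": 87},
    {"ax": 0,"ay": 0,"az": 8.2,"dx": 0,"dy": 0,"dz": 0,"claw": 87},
    {"ax": 0,"ay": 0,"az": 8.2,"dx": 0,"dy": 0,"dz": 0,"claw": 87},
    {"ax": 0,"ay": 0,"az": 8.2,"dx": 0,"dy": 0,"dz": 0,"claw": 87},
    {"ax": 0,"ay": 0,"az": 8.2,"dx": 0,"dy": 0,"dz": 0,"claw": 87},
    {"ax": 0,"ay": 0,"az": 8.2,"dx": 0,"dy": 0,"dz": 0,"claw": 87},
    {"ax": 0,"ay": 0,"az": 8.2,"dx": 0,"dy": 0,"dz": 0,"claw": 87},
    {"ax": 0,"ay": 0,"az": 8.2,"dx": 0,"dy": 0,"dz": 0,"claw": 87},
    {"ax": 0,"ay": 0,"az": 8.2,"dx": 0,"dy": 0,"dz": 0,"claw": 87},
    {"ax": 0,"ay": 0,"az": 8.1,"dx": 0,"dy": 0,"dz": 0,"claw": 87},
    {"ax": 0,"ay": 0,"az": 0,"dx": 0,"dy": 0,"dz": 0,"claw": 87}
  ]
}}

```text
time_s: 16.35
tcp_pos: [0.4678, 0.1986, 0.1606]
ee_rot: [[0.037, -0.999, -0.0], [-0.999, -0.037, -0.0], [0.0, 0.0, -1.0]]
wrist_force: [-1.0, 0.5, 0.6]
gripper_width: 1.002
gripper_force: 0.0
```

```bash
python3 -c "
from look import *
look(('scene','wrist','top'),(.468,.199),.046)
plan(.468,.199,.03,182.3)"
```

```text
scene pusher 150 [0.56837368 0.61457935 0.61881426]
bar ((0.5640889406204224, -0.08982829004526138), (0.015753839164972305, 0.04591129720211029), 0.4493895173072815)
lip 1 437 [0.05197954 0.02911457] [0.02449725 0.03586164] [0.4573967  0.57745936]
lip -1 266 [ 0.05196414 -0.0275906 ] [-0.03323661 -0.02242143] [0.46012381 0.57855762]
scene plates 83 ((0.6008952260017395, 0.24108554422855377), (0.04718055948615074, 0.07808636128902435), 78.56065368652344)
scene carton 305 ((0.4673091173171997, 0.1965252012014389), (0.06154780462384224, 0.05136501416563988), 1.162468433380127) 0.045816014299193686
wrist plates 496 ((0.5999981760978699, 0.23337553441524506), (0.028114894405007362, 0.07985839247703552), 76.88121795654297)
wrist carton 2362 ((0.4682365655899048, 0.19828681647777557), (0.05981151759624481, 0.04599751904606819), 2.328817129135132) 0.04665469119778201
top pusher 80 [0.56813946 0.57177842 0.61540289]
bar ((0.5634410977363586, -0.08715729415416718), (0.012284287251532078, 0.04469810053706169), 1.8604316711425781)
lip 1 159 [0.03935841 0.03035936] [0.02538752 0.03529477] [0.45715787 0.57763778]
lip -1 220 [ 0.05193176 -0.02595536] [-0.03163999 -0.01949676] [0.4601007  0.57882913]
top plates 55 ((0.6353524923324585, 0.23237261176109314), (0.04224424809217453, 0.0062546017579734325), 76.2847900390625)
top carton 51 ((0.4586283266544342, 0.18139493465423584), (0.03321806341409683, 0.06949310004711151), 58.58151626586914) 0.045223966529134074
turn [ 0.01 -0.   -0.06] shift after turn [-3.000e-01 -1.000e-01  1.307e+02] | [-3.000e-01 -1.000e-01  1.307e+02] t 16.5 J6 -39.1
```

Request:
{"name": "play_rows", "arguments": {
  "steps": [
    {"ax": 0,"ay": 0,"az": 0,"dx": 0,"dy": -0.4,"dz": 40,"claw": 87},
    {"ax": 0,"ay": 0,"az": 0,"dx": 0,"dy": 0,"dz": 40,"claw": 87},
    {"ax": 0,"ay": 0,"az": 0,"dx": 0,"dy": 0,"dz": 35,"claw": 87},
    {"ax": 0,"ay": 0,"az": 0,"dx": 0,"dy": 0,"dz": 14,"claw": 87},
    {"ax": 0,"ay": 0,"az": 0,"dx": 0,"dy": 0,"dz": 0,"claw": 50},
    {"ax": 0,"ay": 0,"az": 0,"dx": 0,"dy": 0,"dz": 0,"claw": 50},
    {"ax": 0,"ay": 0,"az": 0,"dx": 0,"dy": 0,"dz": 0,"claw": 50},
    {"ax": 0,"ay": 0,"az": 0,"dx": 0,"dy": 0,"dz": 0,"claw": 50},
    {"ax": 0,"ay": 0,"az": 0,"dx": 0,"dy": 0,"dz": 0,"claw": 50},
    {"ax": 0,"ay": 0,"az": 0,"dx": 0,"dy": 0,"dz": 0,"claw": 50},
    {"ax": 0,"ay": 0,"az": 0,"dx": 0,"dy": 0,"dz": 0,"claw": 50}
  ]
}}

```text
time_s: 17.6
tcp_pos: [0.4688, 0.1992, 0.0329]
ee_rot: [[0.037, -0.999, 0.002], [-0.999, -0.037, 0.001], [-0.001, -0.002, -1.0]]
wrist_force: [-1.5, 0.6, 6.3]
gripper_width: 0.694
gripper_force: 30.0
```

Request:
{"name": "play_rows", "arguments": {
  "steps": [
    {"ax": 0,"ay": 0,"az": 0,"dx": 0,"dy": 0,"dz": -20,"claw": 50},
    {"ax": 0,"ay": 0,"az": 0,"dx": 0,"dy": 0,"dz": -40,"claw": 50},
    {"ax": 0,"ay": 0,"az": 0,"dx": 0,"dy": 0,"dz": -40,"claw": 50},
    {"ax": 0,"ay": 0,"az": 0,"dx": 0,"dy": 0,"dz": -30,"claw": 50},
    {"ax": 0,"ay": 0,"az": 0,"dx": 30,"dy": -8,"dz": 0,"claw": 50},
    {"ax": 0,"ay": 0,"az": 0,"dx": 40,"dy": -10,"dz": 0,"claw": 50},
    {"ax": 0,"ay": 0,"az": 0,"dx": 40,"dy": -10,"dz": 0,"claw": 50},
    {"ax": 0,"ay": 0,"az": 0,"dx": 40,"dy": -10,"dz": 0,"claw": 50},
    {"ax": 0,"ay": 0,"az": 0,"dx": 30,"dy": -8,"dz": 0,"claw": 50},
    {"ax": 0,"ay": 0,"az": 0,"dx": 18,"dy": -3,"dz": 0,"claw": 50},
    {"ax": 0,"ay": 0,"az": 0,"dx": 0,"dy": 0,"dz": 0,"claw": 50},
    {"ax": 0,"ay": 0,"az": 0,"dx": 0,"dy": 0,"dz": 0,"claw": 50},
    {"ax": 0,"ay": 0,"az": 0,"dx": 0,"dy": 0,"dz": 0,"claw": 50}
  ]
}}

```text
time_s: 18.9
tcp_pos: [0.5242, 0.0033, 0.1616]
ee_rot: [[0.037, -0.999, -0.0], [-0.999, -0.037, 0.0], [-0.0, 0.0, -1.0]]
wrist_force: [0.3, 0.5, -1.2]
gripper_width: 0.69
gripper_force: 30.0
```

```bash
python3 -c "
from look import *
plan(.5105,.002,.16,182.3)
zt=sense()['tcp_pos'][2]+.0135
look(('scene','wrist'),(.51,.002),zt)
c=capture('wrist');save(c,'w5')
P=pts(c);Z=P[...,2];X=P[...,0];Y=P[...,1]
for lo,hi in((.066,.077),(.05,.066),(.03,.05)):
  for s in(1,-1):
    Q=P[(Z>lo)&(Z<hi)&((Y-.0015)*s>.015)&((Y-.0015)*s<.045)&(X>.45)&(X<.59)]
    if len(Q)>9: print(lo,s,len(Q),np.polyfit(Q[:,0]-.51,Q[:,1],1),np.percentile(Q[:,1],[2,98]))
"
```

```text
turn [ 0.01  0.01 -0.16] shift after turn [ 0.7 13.8  1.6] | [ 0.8 13.8  1.6] t 18.9 J6 -15.9
scene pusher 151 [0.5678985  0.6145936  0.61916017]
bar ((0.5636176466941833, -0.0891558974981308), (0.014727987349033356, 0.04629712551832199), 1.2427469491958618)
lip 1 421 [0.04841704 0.02901309] [0.02433817 0.03526108] [0.45774332 0.57880222]
lip -1 268 [ 0.05091171 -0.02774276] [-0.03313408 -0.02271349] [0.45990558 0.5785767 ]
scene plates 36 ((0.5652713179588318, 0.24847979843616486), (0.04262911155819893, 0.007032385561615229), 75.80107116699219)
scene carton 295 ((0.5231581926345825, -0.0015198197215795517), (0.06465623527765274, 0.04490576311945915), 8.155963897705078) 0.1747285143984436
wrist pusher 613 [0.57030898 0.5757592  0.61845348]
bar ((0.5647167563438416, -0.08837063610553741), (0.012463930062949657, 0.046108972281217575), 2.4150049686431885)
lip 1 120 [-0.28386528  0.01236888] [0.02438763 0.03086717] [0.45683749 0.46810693]
lip -1 1223 [ 0.0483563 -0.0282252] [-0.03293418 -0.0223318 ] [0.46143942 0.57889771]
wrist carton 5946 ((0.5246300101280212, 0.0028250645846128464), (0.06198730319738388, 0.04694577306509018), 2.282973051071167) 0.17536036565144858
0.066 1 101 [0.04744451 0.02978924] [0.02479239 0.03606272]
0.066 -1 1330 [ 0.04853163 -0.02823501] [-0.03305719 -0.02188755]
0.05 1 138 [0.03980559 0.02668941] [0.01734855 0.03166255]
0.05 -1 33 [ 0.14814463 -0.02513558] [-0.01932445 -0.0137411 ]
0.03 1 151 [0.05118131 0.02729476] [0.02445142 0.03154658]
0.03 -1 1139 [-0.07307735 -0.0305675 ] [-0.04298571 -0.02311144]
```

View pics/w5.png

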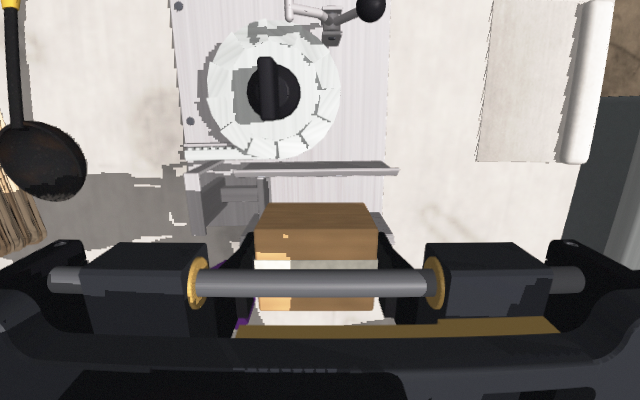

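The picture shows the carton held by its ends at (315,255), the trough wall at (290,170), the pusher home at (235,195), the knob bar at home at (270,88), and the pawl ball thrown off at (370,8). I'll centre the carton over the trough and lower it to just above the lips.

Request:
{"name": "play_rows", "arguments": {
  "steps": [
    {"ax": 0,"ay": 0,"az": -0.2,"dx": 1.5,"dy": 14,"dz": 0,"claw": 50},
    {"ax": 0,"ay": 0,"az": 0,"dx": 0,"dy": 0,"dz": 25,"claw": 50},
    {"ax": 0,"ay": 0,"az": 0,"dx": 0,"dy": 0,"dz": 25,"claw": 50},
    {"ax": 0,"ay": 0,"az": 0,"dx": 0,"dy": 0,"dz": 0,"claw": 50},
    {"ax": 0,"ay": 0,"az": 0,"dx": 0,"dy": 0,"dz": 0,"claw": 50},
    {"ax": 0,"ay": 0,"az": 0,"dx": 0,"dy": 0,"dz": 0,"claw": 50}
  ]
}}

```text
time_s: 19.65
tcp_pos: [0.5118, 0.0012, 0.1131]
ee_rot: [[0.041, -0.999, 0.003], [-0.999, -0.041, 0.0], [-0.0, -0.003, -1.0]]
wrist_force: [0.4, -0.1, -1.1]
gripper_width: 0.685
gripper_force: 30.0
```

```bash
python3 -c "
from look import *
plan(.5105,.0012,.0379,182.5)
c=capture('wrist')
P=pts(c);Z=P[...,2];X=P[...,0];Y=P[...,1]
for lo,hi in((.064,.078),):
  for s in(1,-1):
    Q=P[(Z>lo)&(Z<hi)&((Y-.0015)*s>.015)&((Y-.0015)*s<.045)&(X>.45)&(X<.59)]
    if len(Q)>9: print(lo,s,len(Q),np.polyfit(Q[:,0]-.51,Q[:,1],1),np.percentile(Q[:,1],[2,98]))
zt=sense()['tcp_pos'][2]+.0135
o=cv2.inRange(cv2.cvtColor(c['frame'],cv2.COLOR_BGR2HSV),(8,70,50),(24,255,255))>0
Q=P[o&(abs(Z-zt)<.007)&(np.hypot(X-.51,Y)<.06)];print(mar(Q))
"
```

```text
turn [-0.16  0.02 -0.14] shift after turn [-0.1  1.3 75.2] | [-0.1  1.5 75.2] t 19.65 J6 -16.0
0.064 1 76 [0.10375902 0.02423641] [0.03043396 0.03303987]
0.064 -1 1888 [ 0.0514637  -0.02837767] [-0.0330848  -0.02158794]
((0.5116381645202637, 0.00031016767024993896), (0.06108754128217697, 0.04712625592947006), 2.440567970275879)
```

Request:
{"name": "play_rows", "arguments": {
  "steps": [
    {"ax": 0,"ay": 0,"az": 0,"dx": -0.3,"dy": 1,"dz": 6,"claw": 50},
    {"ax": 0,"ay": 0,"az": 0,"dx": 0,"dy": 0,"dz": 8,"claw": 50},
    {"ax": 0,"ay": 0,"az": 0,"dx": 0,"dy": 0,"dz": 8,"claw": 50},
    {"ax": 0,"ay": 0,"az": 0,"dx": 0,"dy": 0,"dz": 8,"claw": 50}
  ]
}}

```text
time_s: 20.1
tcp_pos: [0.5094, 0.0008, 0.0809]
ee_rot: [[0.04, -0.999, -0.001], [-0.999, -0.04, -0.0], [0.0, 0.001, -1.0]]
wrist_force: [1.2, -0.9, -1.4]
gripper_width: 0.69
gripper_force: 30.0
```

No contact, so I'll continue.

Request:
{"name": "play_rows", "arguments": {
  "steps": [
    {"ax": 0,"ay": 0,"az": 0,"dx": 0,"dy": 0,"dz": 10,"claw": 50},
    {"ax": 0,"ay": 0,"az": 0,"dx": 0,"dy": 0,"dz": 10,"claw": 50},
    {"ax": 0,"ay": 0,"az": 0,"dx": 0,"dy": 0,"dz": 8,"claw": 50},
    {"ax": 0,"ay": 0,"az": 0,"dx": 0,"dy": 0,"dz": 6,"claw": 50},
    {"ax": 0,"ay": 0,"az": 0,"dx": 0,"dy": 0,"dz": 4,"claw": 50},
    {"ax": 0,"ay": 0,"az": 0,"dx": 0,"dy": 0,"dz": 2,"claw": 50},
    {"ax": 0,"ay": 0,"az": 0,"dx": 0,"dy": 0,"dz": 0,"claw": 50},
    {"ax": 0,"ay": 0,"az": 0,"dx": 0,"dy": 0,"dz": 0,"claw": 50}
  ]
}}

```text
time_s: 20.9
tcp_pos: [0.5099, 0.001, 0.042]
ee_rot: [[0.04, -0.999, 0.001], [-0.999, -0.04, 0.0], [-0.0, -0.001, -1.0]]
wrist_force: [-0.7, -0.1, -1.9]
gripper_width: 0.69
gripper_force: 30.0
```

Request:
{"name": "play_rows", "arguments": {
  "steps": [
    {"ax": 0,"ay": 0,"az": 0,"dx": 0,"dy": 0,"dz": 2,"claw": 50},
    {"ax": 0,"ay": 0,"az": 0,"dx": 0,"dy": 0,"dz": 1,"claw": 50},
    {"ax": 0,"ay": 0,"az": 0,"dx": 0,"dy": 0,"dz": 1,"claw": 50},
    {"ax": 0,"ay": 0,"az": 0,"dx": 0,"dy": 0,"dz": 0,"claw": 50},
    {"ax": 0,"ay": 0,"az": 0,"dx": 0,"dy": 0,"dz": 0,"claw": 50}
  ]
}}

```text
time_s: 21.4
tcp_pos: [0.5097, 0.0009, 0.038]
ee_rot: [[0.04, -0.999, 0.0], [-0.999, -0.04, 0.0], [-0.0, -0.0, -1.0]]
wrist_force: [-1.1, 0.1, 2.1]
gripper_width: 0.687
gripper_force: 30.0
```

Request:
{"name": "play_rows", "arguments": {
  "steps": [
    {"ax": 0,"ay": 0,"az": 0,"dx": 0,"dy": 0,"dz": 0.5,"claw": 50},
    {"ax": 0,"ay": 0,"az": 0,"dx": 0,"dy": 0,"dz": 0,"claw": 50},
    {"ax": 0,"ay": 0,"az": 0,"dx": 0,"dy": 0,"dz": -0.5,"claw": 70},
    {"ax": 0,"ay": 0,"az": 0,"dx": 0,"dy": 0,"dz": 0,"claw": 70},
    {"ax": 0,"ay": 0,"az": 0,"dx": 0,"dy": 0,"dz": 0,"claw": 70},
    {"ax": 0,"ay": 0,"az": 0,"dx": 0,"dy": 0,"dz": 0,"claw": 70},
    {"ax": 0,"ay": 0,"az": 0,"dx": 0,"dy": 0,"dz": -10,"claw": 70},
    {"ax": 0,"ay": 0,"az": 0,"dx": 0,"dy": 0,"dz": -20,"claw": 70},
    {"ax": 0,"ay": 0,"az": 0,"dx": 0,"dy": 0,"dz": -40,"claw": 70},
    {"ax": 0,"ay": 0,"az": 0,"dx": 0,"dy": 0,"dz": -40,"claw": 40},
    {"ax": 0,"ay": 0,"az": 0,"dx": 0,"dy": 0,"dz": -20,"claw": 0}
  ]
}}

```text
time_s: 22.5
tcp_pos: [0.5113, 0.0012, 0.1722]
ee_rot: [[0.041, -0.999, 0.007], [-0.999, -0.041, 0.001], [-0.001, -0.007, -1.0]]
wrist_force: [0.5, -0.7, -0.4]
gripper_width: 0.699
gripper_force: 0.0
```

```bash
python3 -c "
from look import *
look(('scene','wrist'),(.51,.002),.051)
x,y=fw(-84,-146);plan(x,y,.17,181.7);plan(x,y,.17,271.7)"
```

```text
scene pusher 508 [0.47907582 0.51746987 0.6182106 ]
bar ((0.5628957152366638, -0.0892731249332428), (0.014836043119430542, 0.046372611075639725), 3.1302084922790527)
lip 1 432 [0.05231203 0.0292243 ] [0.02434686 0.03597807] [0.45787197 0.57828534]
lip -1 263 [ 0.0517454  -0.02765913] [-0.0332431  -0.02247308] [0.45954304 0.57871734]
scene plates 36 ((0.5648810863494873, 0.24915695190429688), (0.044548068195581436, 0.006218773312866688), 78.60340118408203)
scene carton 211 ((0.5085678696632385, 0.010189168155193329), (0.06267116963863373, 0.04010827839374542), 1.9121325016021729) 0.051113454674505565
wrist pusher 3363 [0.48124878 0.51711524 0.61654195]
bar ((0.5645889043807983, -0.088420569896698), (0.012595055624842644, 0.04637376591563225), 3.4103171825408936)
lip 1 1825 [0.05111441 0.02932094] [0.024969   0.03581214] [0.46008602 0.57865154]
lip -1 1109 [ 0.05220001 -0.02825275] [-0.03301623 -0.02146778] [0.46138024 0.57861305]
wrist carton 1967 ((0.5099177360534668, 0.0013013221323490143), (0.059812985360622406, 0.04404637962579727), 2.472816228866577) 0.05169742151359513
turn [-0.51  0.1   0.64] shift after turn [144.4  65.2   2.1] | [143.7  66.8   1.3] t 22.6 J6 -16.1
turn [ -0.47  -0.32 -89.36] shift after turn [-65.2 144.4   2.1] | [143.7  66.8   1.3] t 22.6 J6 -16.1
```

Request:
{"name": "play_rows", "arguments": {
  "steps": [
    {"ax": 0,"ay": 0,"az": 0,"dx": 40,"dy": 20,"dz": 0,"claw": 0},
    {"ax": 0,"ay": 0,"az": 0,"dx": 40,"dy": 20,"dz": 0,"claw": 0},
    {"ax": 0,"ay": 0,"az": 0,"dx": 40,"dy": 20,"dz": 0,"claw": 0},
    {"ax": 0,"ay": 0,"az": 0,"dx": 23,"dy": 7,"dz": 0,"claw": 0},
    {"ax": 0,"ay": 0,"az": 0,"dx": 0,"dy": 0,"dz": 0,"claw": 0},
    {"ax": 0,"ay": 0,"az": 0,"dx": 0,"dy": 0,"dz": 0,"claw": 0},
    {"ax": 0,"ay": 0,"az": 0,"dx": 0,"dy": 0,"dz": 0,"claw": 0}
  ]
}}

```text
time_s: 23.3
tcp_pos: [0.4485, -0.1441, 0.1675]
ee_rot: [[0.041, -0.999, -0.001], [-0.999, -0.041, 0.0], [-0.0, 0.001, -1.0]]
wrist_force: [-0.1, -0.2, 0.8]
gripper_width: 0.031
gripper_force: 0.0
```

```bash
python3 -c "
from look import *
x,y=fw(-84,-145);plan(x,y-.001,.084,182.5)
for n in('scene','top'):
  c=capture(n);P=pts(c);Z=P[...,2];X=P[...,0];Y=P[...,1]
  Q=P[(Z>.075)&(Z<.1)&(Y<-.13)&(Y>-.17)&(X>.47)&(X<.51)];print(len(Q),Q.mean(0) if len(Q) else '')"
```

```text
turn [ 0.03  0.01 -0.17] shift after turn [ 0.9 -2.3 83.5] | [ 0.9 -2.4 83.5] t 23.3 J6 0.3
102 [ 0.49004688 -0.1470989   0.0860465 ]
0
```

Request:
{"name": "play_rows", "arguments": {
  "steps": [
    {"ax": 0,"ay": 0,"az": 0,"dx": 0,"dy": 0,"dz": 40,"claw": 0},
    {"ax": 0,"ay": 0,"az": 0,"dx": 0,"dy": 0,"dz": 30,"claw": 0},
    {"ax": 0,"ay": 0,"az": 0,"dx": 0,"dy": 0,"dz": 13.5,"claw": 0},
    {"ax": 0,"ay": 0,"az": 0,"dx": 0,"dy": -6,"dz": 0,"claw": 0},
    {"ax": 0,"ay": 0,"az": 0,"dx": 0,"dy": -6,"dz": 0,"claw": 0},
    {"ax": 0,"ay": 0,"az": 0,"dx": 0,"dy": -6,"dz": 0,"claw": 0},
    {"ax": 0,"ay": 0,"az": 0,"dx": 0,"dy": -6,"dz": 0,"claw": 0},
    {"ax": 0,"ay": 0,"az": 0,"dx": 0,"dy": -6,"dz": 0,"claw": 0},
    {"ax": 0,"ay": 0,"az": 0,"dx": 0,"dy": -6,"dz": 0,"claw": 0},
    {"ax": 0,"ay": 0,"az": 0,"dx": 0,"dy": -6,"dz": 0,"claw": 0},
    {"ax": 0,"ay": 0,"az": 0,"dx": 0,"dy": -6,"dz": 0,"claw": 0},
    {"ax": 0,"ay": 0,"az": 0,"dx": 0,"dy": -6,"dz": 0,"claw": 0},
    {"ax": 0,"ay": 0,"az": 0,"dx": 0,"dy": -6,"dz": 0,"claw": 0},
    {"ax": 0,"ay": 0,"az": 0,"dx": 0,"dy": -6,"dz": 0,"claw": 0},
    {"ax": 0,"ay": 0,"az": 0,"dx": 0,"dy": 0,"dz": 0,"claw": 0},
    {"ax": 0,"ay": 0,"az": 0,"dx": 0,"dy": 0,"dz": 0,"claw": 0},
    {"ax": 0,"ay": 0,"az": 0,"dx": 0,"dy": 6,"dz": -15,"claw": 0},
    {"ax": 0,"ay": 0,"az": 0,"dx": 0,"dy": 0,"dz": -40,"claw": 30},
    {"ax": 0,"ay": 0,"az": 0,"dx": 0,"dy": 0,"dz": -30,"claw": 30}
  ]
}}

```text
time_s: 25.3
tcp_pos: [0.5081, -0.1424, 0.1707]
ee_rot: [[0.04, -0.999, 0.0], [-0.999, -0.04, -0.0], [0.0, -0.0, -1.0]]
wrist_force: [0.7, 0.1, 0.6]
gripper_width: 0.111
gripper_force: 0.0
```

```bash
python3 -c "
from look import *
plan(.5646,-.0885,.12,182.5)
for n in('scene',):
  c=capture(n);P=pts(c);Z=P[...,2];X=P[...,0];Y=P[...,1]
  Q=P[(Z>.065)&(Z<.1)&(Y<-.13)&(Y>-.17)&(X>.46)&(X<.56)];print(len(Q),Q.mean(0) if len(Q) else '',Q.min(0),Q.max(0))
look(('scene',),(.51,.002),.051)"
```

```text
turn [-0.   -0.02 -0.18] shift after turn [-51.4 -58.8  50.7] | [-51.6 -58.7  50.7] t 25.3 J6 0.3
117 [ 0.5348393  -0.14428839  0.08445543] [ 0.52501157 -0.15209666  0.06558765] [ 0.54540342 -0.13297944  0.09547764]
scene pusher 435 [0.47874513 0.51094634 0.58882543]
bar ((0.5634657740592957, -0.08895455300807953), (0.013665327802300453, 0.046917591243982315), 3.152782440185547)
lip 1 436 [0.05158087 0.02912217] [0.02411925 0.03571908] [0.45730438 0.57842906]
lip -1 267 [ 0.05195186 -0.02768963] [-0.03292718 -0.02246931] [0.45981454 0.57806267]
scene plates 87 ((0.6006125211715698, 0.24036994576454163), (0.0450495220720768, 0.07899811863899231), 77.03328704833984)
scene carton 208 ((0.5088039636611938, 0.007983053103089333), (0.060980018228292465, 0.04174989461898804), 1.0319061279296875) 0.05133284003248029
```

Request:
{"name": "play_rows", "arguments": {
  "steps": [
    {"ax": 0,"ay": 0,"az": 0,"dx": -25.7,"dy": -29.4,"dz": 0,"claw": 30},
    {"ax": 0,"ay": 0,"az": 0,"dx": -25.7,"dy": -29.4,"dz": 0,"claw": 30},
    {"ax": 0,"ay": 0,"az": 0,"dx": 0,"dy": 0,"dz": 25,"claw": 30},
    {"ax": 0,"ay": 0,"az": 0,"dx": 0,"dy": 0,"dz": 25,"claw": 30},
    {"ax": 0,"ay": 0,"az": 0,"dx": 0,"dy": 0,"dz": 0,"claw": 30},
    {"ax": 0,"ay": 0,"az": 0,"dx": 0,"dy": 0,"dz": 0,"claw": 30}
  ]
}}

```text
time_s: 26.0
tcp_pos: [0.5647, -0.0887, 0.119]
ee_rot: [[0.04, -0.999, -0.001], [-0.999, -0.04, -0.001], [0.001, 0.001, -1.0]]
wrist_force: [0.2, 0.4, 0.9]
gripper_width: 0.344
gripper_force: 0.0
```

```bash
python3 -c "
from look import *
plan(.5646,-.0885,.065,182.5)"
```

```text
turn [ 0.08 -0.03 -0.19] shift after turn [-0.2  0.1 54. ] | [-0.3 -0.  54. ] t 26.0 J6 -5.0
```

Request:
{"name": "play_rows", "arguments": {
  "steps": [
    {"ax": 0,"ay": 0,"az": 0,"dx": 0,"dy": 0,"dz": 30,"claw": 30},
    {"ax": 0,"ay": 0,"az": 0,"dx": 0,"dy": 0,"dz": 24,"claw": 30},
    {"ax": 0,"ay": 0,"az": 0,"dx": 0,"dy": 0,"dz": 0,"claw": 30},
    {"ax": 0,"ay": 0,"az": 0,"dx": 0,"dy": 0,"dz": 0,"claw": 5},
    {"ax": 0,"ay": 0,"az": 0,"dx": 0,"dy": 0,"dz": 0,"claw": 5},
    {"ax": 0,"ay": 0,"az": 0,"dx": 0,"dy": 0,"dz": 0,"claw": 5},
    {"ax": 0,"ay": 0,"az": 0,"dx": 0,"dy": 0,"dz": 0,"claw": 5},
    {"ax": 0,"ay": 0,"az": 0,"dx": 0,"dy": 0,"dz": 0,"claw": 5}
  ]
}}

```text
time_s: 26.8
tcp_pos: [0.5647, -0.0886, 0.0668]
ee_rot: [[0.042, -0.999, -0.0], [-0.999, -0.042, -0.001], [0.001, 0.0, -1.0]]
wrist_force: [-4.1, 0.3, 5.4]
gripper_width: 0.136
gripper_force: 30.0
```

```bash
python3 -c "
from look import *
s=sense();R0=np.array(s['ee_rot']);print(np.degrees(np.arctan2(R0[1,1],R0[0,1])),s['moment'],s['wrist_force'])"
```

```text
-177.61857330983395 [0.21855179 1.0454954  0.22209217] [-4.05216921  0.33143683  5.38941759]
```

Request:
{"name": "play_rows", "arguments": {
  "steps": [
    {"ax": 0,"ay": 0,"az": -4,"dx": 0,"dy": 0,"dz": 0,"claw": 5},
    {"ax": 0,"ay": 0,"az": -5,"dx": 0,"dy": 0,"dz": 0,"claw": 5},
    {"ax": 0,"ay": 0,"az": -5,"dx": 0,"dy": 0,"dz": 0,"claw": 5},
    {"ax": 0,"ay": 0,"az": -5,"dx": 0,"dy": 0,"dz": 0,"claw": 5},
    {"ax": 0,"ay": 0,"az": -5,"dx": 0,"dy": 0,"dz": 0,"claw": 5},
    {"ax": 0,"ay": 0,"az": -5,"dx": 0,"dy": 0,"dz": 0,"claw": 5},
    {"ax": 0,"ay": 0,"az": -3,"dx": 0,"dy": 0,"dz": 0,"claw": 5},
    {"ax": 0,"ay": 0,"az": 0,"dx": 0,"dy": 0,"dz": 0,"claw": 5},
    {"ax": 0,"ay": 0,"az": 0,"dx": 0,"dy": 0,"dz": 0,"claw": 5},
    {"ax": 0,"ay": 0,"az": 0,"dx": 0,"dy": 0,"dz": 0,"claw": 5}
  ]
}}

```text
time_s: 27.8
tcp_pos: [0.5648, -0.0886, 0.0668]
ee_rot: [[0.564, -0.826, 0.0], [-0.826, -0.564, -0.0], [0.0, 0.0, -1.0]]
wrist_force: [-2.8, 0.3, 6.0]
gripper_width: 0.136
gripper_force: 30.0
```

```bash
cat > ck.py <<'E'
from look import *
s=sense();R0=np.array(s['ee_rot']);print('ang',np.degrees(np.arctan2(R0[1,1],R0[0,1]))%360,s['moment'],s['wrist_force'])
for n in('scene',):
  c=capture(n);P=pts(c);Z=P[...,2];X=P[...,0];Y=P[...,1]
  Q=P[(Z>.065)&(Z<.1)&(Y<-.135)&(Y>-.17)&(X>.46)&(X<.56)];print('ball',len(Q),Q.mean(0),Q.max(0))
E
python3 ck.py
```

```text
ang 214.33881230282617 [0.15691569 1.02884676 0.10220504] [-2.83187937  0.25896647  5.96451254]
ball 111 [ 0.53553458 -0.1443429   0.08358186] [ 0.54692745 -0.13523547  0.09382054]
```

Request:
{"name": "play_rows", "arguments": {
  "steps": [
    {"ax": 0,"ay": 0,"az": 1.5,"dx": 0,"dy": 0,"dz": 0,"claw": 5},
    {"ax": 0,"ay": 0,"az": 1.5,"dx": 0,"dy": 0,"dz": 0,"claw": 5},
    {"ax": 0,"ay": 0,"az": 0,"dx": 0,"dy": 0,"dz": 0,"claw": 5}
  ]
}}

```text
time_s: 28.15
tcp_pos: [0.5649, -0.0886, 0.0668]
ee_rot: [[0.521, -0.854, 0.0], [-0.854, -0.521, -0.001], [0.001, 0.0, -1.0]]
wrist_force: [-3.5, 0.6, 6.1]
gripper_width: 0.138
gripper_force: 30.1
```

```bash
python3 ck.py
```

```text
ang 211.405303844991 [0.21898859 1.01968516 0.42653232] [-3.48109471  0.56818701  6.13152928]
ball 110 [ 0.53537849 -0.14478588  0.08324471] [ 0.54711747 -0.1350987   0.09414318]
```

Request:
{"name": "play_rows", "arguments": {
  "steps": [
    {"ax": 0,"ay": 0,"az": -4,"dx": 0,"dy": 0,"dz": 0,"claw": 5},
    {"ax": 0,"ay": 0,"az": -5,"dx": 0,"dy": 0,"dz": 0,"claw": 5},
    {"ax": 0,"ay": 0,"az": -5,"dx": 0,"dy": 0,"dz": 0,"claw": 5},
    {"ax": 0,"ay": 0,"az": -5,"dx": 0,"dy": 0,"dz": 0,"claw": 5},
    {"ax": 0,"ay": 0,"az": -5,"dx": 0,"dy": 0,"dz": 0,"claw": 5},
    {"ax": 0,"ay": 0,"az": -5,"dx": 0,"dy": 0,"dz": 0,"claw": 5},
    {"ax": 0,"ay": 0,"az": -3.5,"dx": 0,"dy": 0,"dz": 0,"claw": 5},
    {"ax": 0,"ay": 0,"az": 0,"dx": 0,"dy": 0,"dz": 0,"claw": 5},
    {"ax": 0,"ay": 0,"az": 0,"dx": 0,"dy": 0,"dz": 0,"claw": 5},
    {"ax": 0,"ay": 0,"az": 0,"dx": 0,"dy": 0,"dz": 0,"claw": 5}
  ]
}}

```text
time_s: 29.2
tcp_pos: [0.5649, -0.0886, 0.0668]
ee_rot: [[0.898, -0.441, 0.0], [-0.441, -0.898, -0.0], [0.0, 0.0, -1.0]]
wrist_force: [-2.2, 0.6, 5.7]
gripper_width: 0.137
gripper_force: 30.0
```

```bash
python3 ck.py; python3 -c "
from look import *
look(('scene',),(.465,0),.051)"
```

```text
ang 243.83667156352374 [0.22823686 1.00446194 0.0838461 ] [-2.17597572  0.59833501  5.68522646]
ball 115 [ 0.53595425 -0.14425009  0.08374003] [ 0.54836197 -0.1350376   0.09367968]
scene pusher 491 [0.4579908  0.4869918  0.56634653]
bar ((0.5512925982475281, -0.08345893025398254), (0.029726358130574226, 0.018087754026055336), 54.85493087768555)
lip 1 430 [0.04153778 0.02889048] [0.02348189 0.03556924] [0.45701998 0.57459304]
lip -1 292 [ 0.03785909 -0.02787575] [-0.03277566 -0.0224263 ] [0.46017699 0.57664503]
scene plates 84 ((0.6002814769744873, 0.24043963849544525), (0.04576065391302109, 0.07915613800287247), 78.12763977050781)
scene carton 250 ((0.48812440037727356, 0.002096559852361679), (0.06047080457210541, 0.04987134784460068), 3.5130417346954346) 0.05117663311233733
```

Request:
{"name": "play_rows", "arguments": {
  "steps": [
    {"ax": 0,"ay": 0,"az": 1.2,"dx": 0,"dy": 0,"dz": 0,"claw": 5},
    {"ax": 0,"ay": 0,"az": 1.2,"dx": 0,"dy": 0,"dz": 0,"claw": 5},
    {"ax": 0,"ay": 0,"az": 0,"dx": 0,"dy": 0,"dz": 0,"claw": 5},
    {"ax": 0,"ay": 0,"az": 0,"dx": 0,"dy": 0,"dz": 0,"claw": 5}
  ]
}}

```text
time_s: 29.7
tcp_pos: [0.565, -0.0886, 0.0668]
ee_rot: [[0.879, -0.477, 0.0], [-0.477, -0.879, -0.001], [0.001, 0.0, -1.0]]
wrist_force: [-3.7, 0.4, 5.8]
gripper_width: 0.139
gripper_force: 30.1
```

```bash
python3 ck.py
```

```text
ang 241.52623611547713 [0.19579633 1.01944023 0.41243601] [-3.71469229  0.38047006  5.78722406]
ball 116 [ 0.53575416 -0.14438311  0.08364454] [ 0.54705938 -0.13560406  0.09312348]
```

Request:
{"name": "play_rows", "arguments": {
  "steps": [
    {"ax": 0,"ay": 0,"az": -0.5,"dx": 0,"dy": 0,"dz": 0,"claw": 5},
    {"ax": 0,"ay": 0,"az": 0,"dx": 0,"dy": 0,"dz": 0,"claw": 30},
    {"ax": 0,"ay": 0,"az": 0,"dx": 0,"dy": 0,"dz": 0,"claw": 30},
    {"ax": 0,"ay": 0,"az": 0,"dx": 0,"dy": 0,"dz": 0,"claw": 30},
    {"ax": 0,"ay": 0,"az": 0,"dx": 0,"dy": 0,"dz": -20,"claw": 30},
    {"ax": 0,"ay": 0,"az": 0,"dx": 0,"dy": 0,"dz": -45,"claw": 30},
    {"ax": 0,"ay": 0,"az": 0,"dx": 0,"dy": 0,"dz": -45,"claw": 30},
    {"ax": 0,"ay": 0,"az": 0,"dx": 0,"dy": 0,"dz": -45,"claw": 30},
    {"ax": 0,"ay": 0,"az": 0,"dx": -20,"dy": -40,"dz": 0,"claw": 30},
    {"ax": 0,"ay": 0,"az": 0,"dx": -20,"dy": -40,"dz": 0,"claw": 30},
    {"ax": 0,"ay": 0,"az": 0,"dx": -20,"dy": -40,"dz": 0,"claw": 30},
    {"ax": 0,"ay": 0,"az": 0,"dx": -20,"dy": -40,"dz": 0,"claw": 30},
    {"ax": 0,"ay": 0,"az": 0,"dx": -20,"dy": -40,"dz": 0,"claw": 30},
    {"ax": 0,"ay": 0,"az": 0,"dx": -20,"dy": -40,"dz": 0,"claw": 30},
    {"ax": 0,"ay": 0,"az": 0,"dx": 0,"dy": 0,"dz": 0,"claw": 30},
    {"ax": 0,"ay": 0,"az": 0,"dx": 0,"dy": 0,"dz": 0,"claw": 30}
  ]
}}

```text
time_s: 31.35
tcp_pos: [0.572, 0.1807, 0.2197]
ee_rot: [[0.883, -0.469, -0.001], [-0.469, -0.883, -0.0], [-0.0, 0.001, -1.0]]
wrist_force: [0.1, -0.9, -0.6]
gripper_width: 0.343
gripper_force: 0.0
```

```bash
python3 ck.py; python3 -c "
from look import *
look(('scene','top'),(.488,0),.051)
ims=[]
for n,(a,b,e,d) in dict(scene=(190,320,280,460),top=(160,260,325,445)).items():
    f=capture(n)['frame'][a:b,e:d];ims.append(cv2.resize(f,(400,300),interpolation=cv2.INTER_CUBIC))
cv2.imwrite('pics/end.png',np.hstack(ims))"
```

```text
ang 242.003911977384 [-0.04849837 -0.0051383   0.05826271] [ 0.08761889 -0.94983312 -0.56995252]
ball 114 [ 0.53573969 -0.14444749  0.08357932] [ 0.54804276 -0.13553847  0.09549124]
scene pusher 493 [0.45797733 0.48802075 0.56681595]
bar ((0.5640453696250916, -0.0889299064874649), (0.014741010032594204, 0.0456155501306057), 62.28401565551758)
lip 1 445 [0.03559101 0.02882531] [0.01873706 0.03586777] [0.45744532 0.57442287]
lip -1 283 [ 0.03182032 -0.02782915] [-0.03283054 -0.02316122] [0.46008725 0.57707293]
scene plates 89 ((0.6016514897346497, 0.24103207886219025), (0.04513593390583992, 0.08046084642410278), 77.97648620605469)
scene carton 250 ((0.4883495569229126, 0.0011093411594629288), (0.060268670320510864, 0.05298863723874092), 2.247121572494507) 0.051143979540034745
top pusher 513 [0.45840302 0.49138822 0.56427464]
bar ((0.5636263489723206, -0.08786389231681824), (0.012752162292599678, 0.0461716428399086), 63.1924934387207)
lip 1 168 [0.03222089 0.02991016] [0.02003877 0.03530051] [0.45732453 0.57804284]
lip -1 206 [ 0.0532303  -0.02573508] [-0.0314234  -0.01588646] [0.45987365 0.5781044 ]
top plates 53 ((0.5653491616249084, 0.24831818044185638), (0.04429051652550697, 0.006778186187148094), 75.29430389404297)
top carton 361 ((0.48875734210014343, -0.0007522944360971451), (0.061351921409368515, 0.047231268137693405), 2.203084707260132) 0.05079184429313366
```

View pics/end.png

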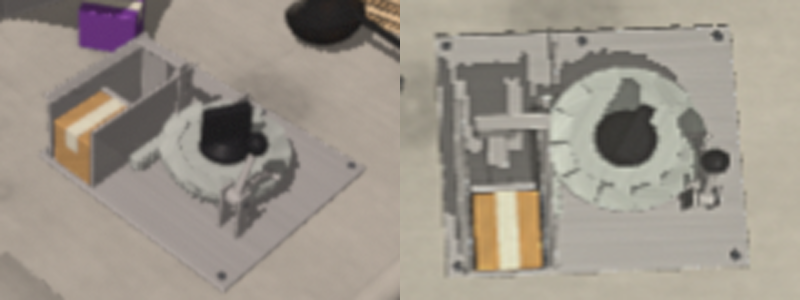

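The picture shows the carton in the trough with its front level with the open end at (508,268), the pusher behind it at (505,187), and the pawl on the wheel with its ball at (715,160). Everything is as asked, so I'm handing the job in.

```bash
python3 -c "
from station import *
print(finish_job())"
```

```text
the job is handed in; nothing more can be done
None
```

The feeder is reloaded and the job is handed in at about 31 s: the carton's front measures about level with the trough's open end, the knob is at the second click, and the pawl is on the wheel.

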